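# Set the primed figures on their display tiles

### The job

Set each of the four primed figures upright on the display tile whose cork pad has the same shape and size as the figure's base, centred on the pad and, for the square and rectangular bases, with the base's edges lined up with the pad's (which way it faces does not matter). Set them down gently without dropping them or tipping any over, and do not push or tip the water cup or the paint pot beside the work.

Things in the scene. Friction and masses are not known exactly. Their poses are not given: they have to be found in the camera images.
- wizard: Grey plastic wizard with a pointed hat on a black ROUND base, 40 mm diameter, 5 mm thick. Robe: a nearly upright round column, 28 mm across at z 5 mm to 26 mm at z 50 mm (grip from any side; beard at -x stands out 1 mm); hat brim 26 mm across at z 62 to 66 mm, hat tip at z 86 mm. About 50 g. Origin: centre of the base's underside; z up. Loose, starts upright, any yaw.
- tower: Grey plastic round castle tower on a black ROUND base, 60 mm diameter, 5 mm thick. Tower: upright cylinder 40 mm across, z 5 to 65 mm (grip from any side), six battlements about within that width up to z 75 mm. About 100 g. Origin: centre of the base's underside; z up. Loose, starts upright, any yaw.
- mech: Grey plastic blocky walking robot on a black SQUARE base 48 x 48 mm (sides along x and y), 5 mm thick. Flat outer sides of the arms 42 mm apart along y, 20 mm long in x, z 19 to 53 mm (grip across y); head top z 65 mm; back pack to x +18 mm, chest at x -12 mm. About 70 g. Origin: centre of the base's underside; z up. Loose, starts upright, any yaw.
- tank: Grey plastic tank on a black RECTANGULAR base, 76 mm along x by 40 mm along y, 5 mm thick. Hull with upright sides, 64 mm long (x), 32 mm wide (y), z 5 to 32 mm (grip across y); round turret 24 mm across at x +6 mm, top z 42 mm; gun barrel points to -x. About 90 g. Origin: centre of the base's underside; z up. Loose, starts upright, any yaw.
- tile_small_round: Display tile, fixed to the table: dark wood square 88 x 88 mm, 12 mm thick, with a light cork pad 3 mm thick on its centre (pad top 15 mm above the table); the pad is round, 40 mm diameter. Origin: centre of the tile's underside, at table height; z up, x and y parallel to the tile's sides. Any yaw.
- tile_large_round: Display tile, fixed to the table: dark wood square 88 x 88 mm, 12 mm thick, with a light cork pad 3 mm thick on its centre (pad top 15 mm above the table); the pad is round, 60 mm diameter. Origin: centre of the tile's underside, at table height; z up, x and y parallel to the tile's sides. Any yaw.
- tile_square: Display tile, fixed to the table: dark wood square 88 x 88 mm, 12 mm thick, with a light cork pad 3 mm thick on its centre (pad top 15 mm above the table); the pad is square, 48 x 48 mm, its sides parallel to the tile's. Origin: centre of the tile's underside, at table height; z up, x and y parallel to the tile's sides. Any yaw.
- tile_rectangle: Display tile, fixed to the table: dark wood square 88 x 88 mm, 12 mm thick, with a light cork pad 3 mm thick on its centre (pad top 15 mm above the table); the pad is a rectangle, 76 mm along the tile's x by 40 mm along its y. Origin: centre of the tile's underside, at table height; z up, x and y parallel to the tile's sides. Any yaw.
- water_cup: Bystander: open blue rinsing cup, 68 mm across the rim, 90 mm tall, loose, to the left (+y) of the work. Origin: centre of its underside.
- paint_pot: Bystander: small red paint pot with a black cap, 34 mm diameter, 55 mm tall, loose, to the right (-y) of the work. Origin: centre of its underside.
Mind the look-alikes: they are no part of the job. Leave any green or pink look-alike of the mech alone.

How it is judged:
By the outcome, as a careful person would: the job done as asked, in the order asked, and still so for the second after the job is handed in, with the robot touching nothing.
It also fails if it takes over 90 s, if anything falls off the work surface, if the arm or the gripper's body presses on something with over 40 N, if the wrist force passes 120 N, or if a joint passes its speed limit or range.

### The arm

A 6-joint arm with a two-finger parallel gripper is mounted at the origin on the work surface. World frame = base frame: x ahead of the robot, y to its left, z up, the work surface at z = 0. Lengths are in m, angles in degrees, forces in N, time in s.
With the tool pointing down it reaches from about 0.3 to 0.75 m from the base axis. Payload 8.5 kg.
Tool frame: the origin (TCP) lies at the very end of the fingers, on their centre line; the grasp point (between the pads) lies 19 mm behind it (grip_depth is the distance from the TCP to the grasp point, in m); z points along the fingers, y is the direction in which the jaws open and shut (so a half turn about z gives the same grasp; the last joint's range is limited). The gripper opens to 85 mm and grips with 20 to 120 N. Pads are 22 mm wide; open, the fingers measure 114 mm over their backs; the gripper's body (76 mm by 85 mm) begins 54 mm behind the grasp point. The pads swing forward as they close: fully open they stand 13 mm farther back than shut.
Start: joints at [-77.424, 21.807, 74.336, -0, 83.858, -12.336], TCP at [0.232, -0.499, 0.231] pointing down, gripper open.
Joint ranges: [-178.18, 178.18], [-50.72, 133.34], [12.68, 142.11], [-81.47, 261.47], [9.98, 163.14], [-165.26, 165.26]. Speed limits (degrees/s): [136.94, 136.94, 180, 180, 180, 180].

### API

Orientations are given as a 3x3 rotation matrix whose columns are the frame's x, y, z axes.
In Python, from rig import observe, get_image, close_job, silhouettes, grip_depth gives the robot as it stands. The module is installed in compiled form; this text tells all that it offers.
- The arm moves only by the shell command python3 -m crank 'ROWS' [FORCE]. ROWS is a JSON object of lists of equal length, an entry for each row: "slide": the shift along the tool's x, y, z in m, a list of three; "roll": the turn about the tool's z in rad; "grip": the finger opening in m, from 0 to 0.0854. A call has exactly 8 rows; each row is the pose to reach, as a shift and turn from the pose commanded when the call began, along the tool's axes at that moment; what a row does not reach only later rows make up. A row lasts 1/10 s, in which the tool goes at most 50 mm and 8.59 degrees, less where a joint would pass 70% of its speed; a pose out of reach is approached as far as the arm can. A call with a gripper value outside its range is refused whole. The fingers move at their own pace and stop on an object; FORCE is the grip in N (left out, the last holds). Time passes only in rows, so rows that repeat a pose let the fingers close, or fill a call up. It gives the time, the measured TCP pose, the force and the opening at its end, in the units of the state.
- observe(): the state, without advancing time (a new reading comes with each control period).
- get_image(name): name is "side" or "top"; returns a dict with "frame" (400x640x3 uint8, red, green, blue), "fx", "fy", "cx", "cy" (pixels), "xyz" and "rotation" of the camera in the world. Camera axes: x right, y down, z forward; pixel columns grow to the right and rows downward; lengths in m; the calibration is good to about 2 mm. A picture is of the moment at which its call begins. There is no depth.
- close_job(): hands the job in, once; it reports no verdict.
Trained networks look in a picture, given as the dict that the camera call returned (one of the last four; its "shot" number tells which), for a name from the list of things; names that differ only in an ending like _2 or _b are one class to them, and where a whole thing is asked for, a point or a joint stands for the part that bears it (a point fixed in the world has none). Each returns a list of dicts, best first, with "confidence" (0 to 1); they miss things now and then, are a little off and sometimes report something else, mostly with a low value. They report only what shows in the picture. A call takes as long as a camera call. They do not tell look-alikes from the thing itself.
- silhouettes(target, picture): "pixels" (400x640 bool, what is visible of it) and "box" ([centre column, centre row, width, height] in pixels, round what is visible of it).
The state is a dict: "time_s": time; "q": joint angles; "qvel": joint speeds; "joint_efforts": joint torques, N m; "position": TCP position; "tool_rot": TCP orientation; "ft_force": force on the tool from outside, world axes, zero at the start; "wrist_torque": the same for the moment, N m; "grip_width": finger opening in m.
Only numpy, scipy, OpenCV 4.12 (cv2) and the standard library are available. Lean on these libraries where they do the work, as an engineer would, in place of code of your own. Each camera call takes 0.05 s, during which the arm holds its last target.

## Working session

There is one attempt and no reset: what is moved stays moved. The work goes in short steps, Python scripts to look and compute and a shell command to move; the robot and the scene stay as the last step left them, time stands still between calls to the robot, and variables do not carry over. Pictures are saved under pics/ and viewed, and the job is handed in when it is done.

```bash
mkdir -p pics
python3 - <<'E'
from rig import *
import cv2, numpy as np
print(grip_depth)
s=observe()
for k in s: print(k,np.round(s[k],4).tolist())
for n in ("top","side"):
    p=get_image(n); cv2.imwrite(f"pics/{n}0.png",p["frame"][:,:,::-1])
    print(n,p["fx"],p["fy"],p["cx"],p["cy"],p["xyz"],np.round(p["rotation"],4).tolist(),p["shot"])
E
```

```text
0.0187
time_s 0.0
q [-77.423, 21.843, 74.3863, -0.0014, 83.8583, -12.3349]
qvel [-0.0344, -0.0008, -0.0667, -0.0934, -0.0452, -0.1597]
joint_efforts [-0.0008, -44.8465, -23.1281, -0.0001, 0.0048, 0.0]
position [0.2316, -0.4985, 0.2307]
tool_rot [[0.907, 0.4212, -0.0004], [0.4212, -0.907, 0.0015], [0.0003, -0.0015, -1.0]]
ft_force [0.0911, 0.138, 0.1359]
wrist_torque [0.0247, 0.0534, 0.0]
grip_width 0.0855
top 495.09601211427486 495.09601211427486 313.651915015846 201.43324323933098 [ 0.18737819 -0.00961628  1.60893524] [[0.0288, -0.984, 0.1758], [-0.9995, -0.0261, 0.0172], [-0.0124, -0.1763, -0.9843]] 1
side 366.1948235091749 366.1948235091749 323.2088389870834 199.0713002065176 [ 0.35404204 -0.85027807  0.62820475] [[0.9853, -0.108, 0.1325], [-0.1706, -0.5729, 0.8016], [-0.0106, -0.8125, -0.5829]] 2
```

View pics/top0.png

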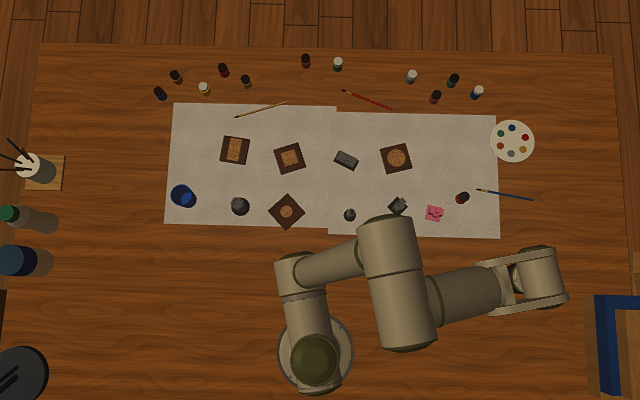

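View pics/side0.png

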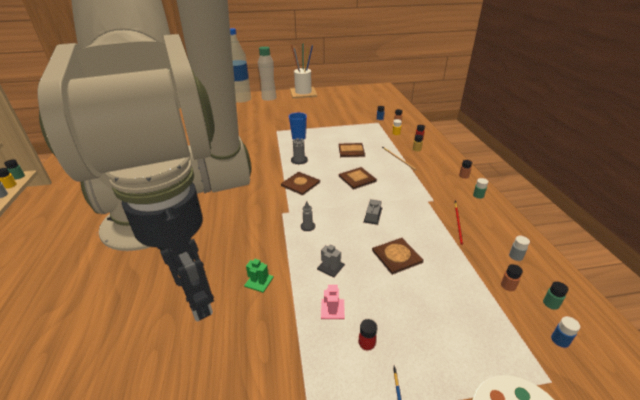

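Run:
```python
from rig import *
import cv2, numpy as np, pickle
P={}
for n in ("top","side"):
    p=get_image(n); out=p["frame"][:,:,::-1].copy()
    P[n]=dict(p); P[n]["sil"]={}
    for t in ["wizard","tower","mech","tank","tile_small_round","tile_large_round","tile_square","tile_rectangle","water_cup","paint_pot"]:
        r=silhouettes(t,p); P[n]["sil"][t]=r
        print(n,t,[(round(d["confidence"],2),np.round(d["box"],1).tolist(),int(d["pixels"].sum())) for d in r])
        for d in r:
            c,_=cv2.findContours(d["pixels"].astype(np.uint8),cv2.RETR_EXTERNAL,cv2.CHAIN_APPROX_NONE)
            cv2.drawContours(out,c,-1,(0,255,255),1)
    out=cv2.resize(out[90:250,150:510] if n=="top" else out[90:360,230:470],None,fx=2.2,fy=2.2,interpolation=cv2.INTER_NEAREST)
    cv2.imwrite(f"pics/{n}_sil.png",out)
pickle.dump(P,open("p0.pkl","wb"))
```

```text
top wizard [(0.46, [350.7, 214.8, 10.8, 12.6], 125)]
top tower [(0.8, [240.6, 207.3, 15.1, 18.5], 278)]
top mech [(0.75, [399.6, 205.9, 15.3, 14.9], 221), (0.67, [434.3, 215.0, 17.8, 13.0], 225)]
top tank [(0.57, [346.1, 161.0, 28.3, 17.6], 287), (0.52, [183.1, 196.1, 23.8, 27.1], 478)]
top tile_small_round [(0.56, [288.1, 211.2, 33.3, 35.3], 726)]
top tile_large_round [(0.62, [397.0, 161.0, 33.4, 31.0], 686), (0.41, [349.8, 214.6, 10.5, 7.1], 117), (0.29, [347.1, 161.0, 24.5, 16.8], 280)]
top tile_square [(0.57, [289.5, 157.3, 34.0, 33.3], 692)]
top tile_rectangle [(0.65, [234.4, 148.6, 32.3, 30.4], 719)]
top water_cup [(0.93, [182.1, 194.9, 22.3, 27.8], 449), (0.33, [286.2, 212.6, 34.9, 36.9], 767)]
top paint_pot []
side wizard [(0.73, [308.6, 218.6, 13.5, 26.1], 304)]
side tower [(0.6, [300.3, 151.4, 16.4, 24.2], 334)]
side mech [(0.91, [258.6, 274.1, 24.2, 37.5], 681), (0.88, [332.8, 302.9, 23.4, 37.2], 707), (0.59, [331.5, 262.4, 32.6, 36.0], 615)]
side tank [(0.76, [374.5, 213.8, 19.7, 25.3], 370)]
side tile_small_round [(0.92, [299.6, 183.1, 39.0, 24.1], 537)]
side tile_large_round [(0.79, [400.6, 256.5, 47.5, 33.7], 1044)]
side tile_square [(0.97, [357.8, 178.9, 39.1, 24.1], 560)]
side tile_rectangle [(0.87, [350.9, 150.4, 26.5, 18.7], 360)]
side water_cup [(0.56, [296.0, 126.0, 13.7, 21.1], 381)]
side paint_pot [(0.92, [367.3, 334.9, 17.6, 32.9], 479)]
```

View pics/top_sil.png

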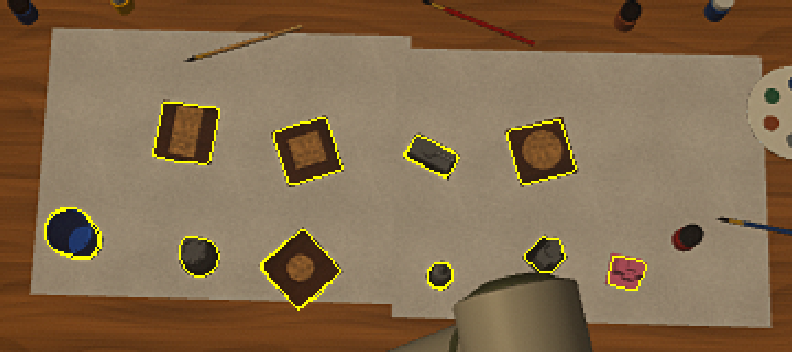

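View pics/side_sil.png

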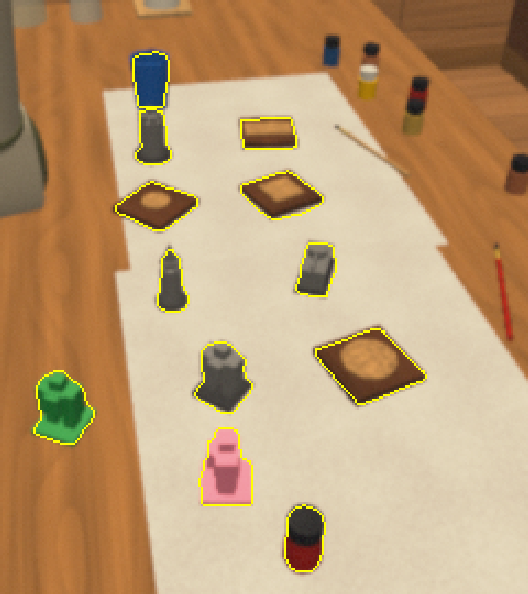

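```bash
cat > fit.py <<'E'
import cv2, numpy as np
from scipy.optimize import minimize
def cyl(r0,z0,r1,z1,cx=0,cy=0,n=40):
    a=np.arange(n)*2*np.pi/n
    f=lambda r,z:np.c_[cx+r*np.cos(a),cy+r*np.sin(a),0*a+z]
    return np.r_[f(r0,z0),f(r1,z1)]/1000
def box(x0,x1,y0,y1,z0,z1):
    return np.array([[x,y,z] for x in(x0,x1) for y in(y0,y1) for z in(z0,z1)])/1000.
M=dict(
 wizard=[cyl(20,0,20,5),cyl(14,5,13,50),cyl(13,50,13,66),cyl(9,66,1,86)],
 tower=[cyl(30,0,30,5),cyl(20,5,20,75)],
 mech=[box(-24,24,-24,24,0,5),box(-10,10,-21,21,19,53),box(-12,18,-12,12,5,50),box(-7,7,-7,7,50,65)],
 tank=[box(-38,38,-20,20,0,5),box(-32,32,-16,16,5,32),cyl(12,32,12,42,6,0)],
 tile=[box(-44,44,-44,44,0,12)],
 water_cup=[cyl(30,0,34,90)], paint_pot=[cyl(17,0,17,55)])
def proj(p,X):
    c=(X-p["xyz"])@p["rotation"]
    return np.c_[p["fx"]*c[:,0]/c[:,2]+p["cx"],p["fy"]*c[:,1]/c[:,2]+p["cy"]]
def place(pts,x,y,th,z=0):
    c,s=np.cos(th),np.sin(th)
    return pts@np.array([[c,s,0],[-s,c,0],[0,0,1]])+[x,y,z]
def render(p,parts,x,y,th,win,z=0,S=6):
    u0,v0,u1,v1=win
    im=np.zeros(((v1-v0)*S,(u1-u0)*S),np.uint8)
    for q in parts:
        uv=(proj(p,place(q,x,y,th,z))-[u0,v0]+.5)*S-.5
        h=cv2.convexHull(np.round(uv*16).astype(np.int32))
        cv2.fillConvexPoly(im,h,1,shift=4)
    return cv2.resize(im.astype(np.float32),None,fx=1/S,fy=1/S,interpolation=cv2.INTER_AREA)
def unproj(p,uv,z):
    d=p["rotation"]@np.array([(uv[0]-p["cx"])/p["fx"],(uv[1]-p["cy"])/p["fy"],1])
    return p["xyz"]+d*(z-p["xyz"][2])/d[2]
def window(m,k=6):
    v,u=np.nonzero(m); return max(u.min()-k,0),max(v.min()-k,0),min(u.max()+k,640),min(v.max()+k,400)
def fit(obs,parts,ths,z=0,x0=None):
    """obs: list of (picture,mask)"""
    W=[window(m) for _,m in obs]
    def cost(a):
        t=0
        for (p,m),w in zip(obs,W):
            r=render(p,parts,a[0],a[1],a[2],w,z); mm=m[w[1]:w[3],w[0]:w[2]].astype(float)
            t+=((mm-cv2.GaussianBlur(r,(0,0),.5))**2).sum()/mm.sum()
        return t
    if x0 is None:
        v,u=np.nonzero(obs[0][1]); x0=unproj(obs[0][0],(u.mean(),v.mean()),.02+z)[:2]
    best=None
    for th in ths:
        s=np.array([[0,0,0],[.012,0,0],[0,.012,0],[0,0,.3]])+[x0[0],x0[1],th]
        r=minimize(cost,s[0],method="Nelder-Mead",options=dict(initial_simplex=s,xatol=1e-4,fatol=1e-5,maxiter=300))
        if best is None or r.fun<best.fun: best=r
    return best.x,best.fun
E
cat > meas.py <<'E'
import pickle,numpy as np
from fit import *
P=pickle.load(open("p0.pkl","rb"))
T,S=P["top"],P["side"]
def g(P,n,i=0): return P["sil"][n][i]["pixels"]
for n in ["wizard","tower","mech","tank","tile_small_round","tile_large_round","tile_square","tile_rectangle","water_cup"]:
    m=M.get(n,M["tile"])
    if n in("wizard","tower","water_cup"): ths=[0]
    elif n=="mech": ths=np.radians(np.arange(0,360,45))
    elif n=="tank": ths=np.radians(np.arange(0,360,60))
    else: ths=np.radians([0,30,60])
    a=(T,g(T,n)); b=(S,g(S,n,2 if n=="mech" else 0))
    for lab,o in (("top",[a]),("side",[b]),("both",[a,b])):
        x,f=fit(o,m,ths)
        print(n,lab,np.round(x[:2]*1000,1),round(np.degrees(x[2])%360,1),round(f,3))
x,f=fit([(S,g(S,"paint_pot"))],M["paint_pot"],[0]);print("pot",x,f)
E
python3 meas.py
```

```text
wizard top [432.1 -99.6] 15.3 0.047
wizard side [ 435.2 -103.3] 5.9 0.067
wizard both [ 434.3 -100.4] 6.2 0.196
tower top [451.7 260.3] 7.3 0.032
tower side [454.9 255. ] 6.3 0.049
tower both [453.4 259.5] 13.3 0.162
mech top [ 467.6 -256.6] 317.0 0.063
mech side [ 467.4 -260. ] 45.9 0.037
mech both [ 467.6 -257.3] 227.8 0.137
tank top [615.2 -83.1] 63.7 0.038
tank side [618.9 -88.5] 63.1 0.042
tank both [617.2 -85.1] 244.2 0.222
tile_small_round top [437.6 108.2] 43.3 0.02
tile_small_round side [441.6 104.2] 44.5 0.046
tile_small_round both [439.6 106.6] 43.5 0.111
tile_large_round top [ 626.9 -249.2] 15.7 0.036
tile_large_round side [ 630.1 -253.1] 105.9 0.077
tile_large_round both [ 628.4 -251.2] 16.2 0.165
tile_square top [618.9 104.7] 19.1 0.022
tile_square side [620.8  98.5] 19.4 0.036
tile_square both [619.5 103. ] 108.6 0.115
tile_rectangle top [642.8 290.7] 352.7 0.023
tile_rectangle side [645.3 284.3] 81.8 0.031
tile_rectangle both [644.1 289.1] 352.4 0.127
water_cup top [472.7 439. ] 23.5 0.082
water_cup side [475.2 446.1] 68.0 0.186
water_cup both [473.8 440.5] 11.3 0.273
pot [ 0.4986986  -0.46286866  0.37050672] 0.13988044144408227
```

Run:
```python
import pickle,cv2,numpy as np
P=pickle.load(open("p0.pkl","rb"))
a=P["side"]["frame"][235:285,305:360,::-1]; b=P["top"]["frame"][190:225,380:418,::-1]
a=cv2.resize(a,(440,400),interpolation=cv2.INTER_CUBIC); b=cv2.resize(b,(340,400),interpolation=cv2.INTER_CUBIC)
im=np.clip(np.hstack([a,b]).astype(float)*1.8,0,255).astype(np.uint8)
cv2.imwrite("pics/mz.png",im)
from fit import *
S,T=P["side"],P["top"]
for th in range(0,360,90):
    for lab,o in (("s",(S,S["sil"]["mech"][2]["pixels"])),("t",(T,T["sil"]["mech"][0]["pixels"]))):
        x,f=fit([o],M["mech"],[np.radians(th+46)]);print(th,lab,np.round(x,3),round(f,4))
```

```text
0 s [ 0.468 -0.26   0.809] 0.0375
0 t [ 0.467 -0.256  0.801] 0.0657
90 s [ 0.467 -0.26   2.353] 0.0965
90 t [ 0.468 -0.257  2.408] 0.0968
180 s [ 0.468 -0.26   3.956] 0.0396
180 t [ 0.467 -0.256  3.943] 0.0657
270 s [ 0.467 -0.26   5.504] 0.1103
270 t [ 0.468 -0.257  5.54 ] 0.0633
```

View pics/mz.png

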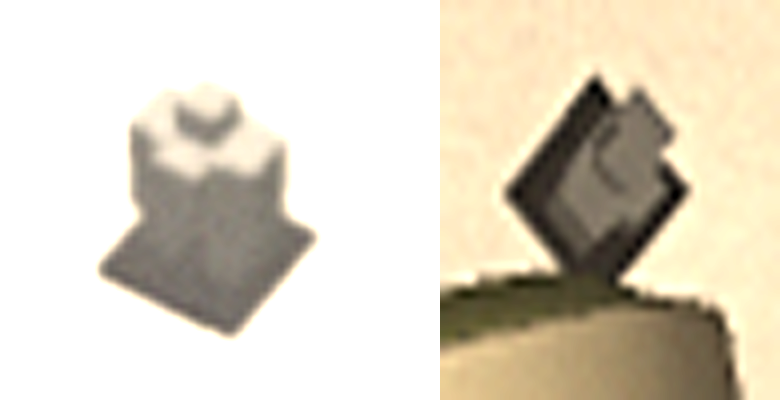

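```bash
cat > go.py <<'E'
import sys,numpy as np
from rig import observe
def d(x,y,z,psi):
    s=observe(); R=np.array(s["tool_rot"]); p=np.array(s["position"])
    cur=np.degrees(np.arctan2(R[1,0],R[0,0]))
    r=(cur-psi+180)%360-180
    dd=R.T@(np.array([x,y,z])-p)
    print("pos",np.round(p,4),"psi",round(cur,2),"q",np.round(s["q"],1),"t",round(s["time_s"],2))
    print("slide",np.round(dd,4).tolist(),"roll",round(np.radians(r),4),"deg",round(r,1))
if __name__=="__main__": d(*map(float,sys.argv[1:5]))
E
python3 go.py .453 .257 .2 90
```

```text
pos [ 0.2316 -0.4988  0.2313] psi 24.91 q [-77.4  21.8  74.3   0.   83.9 -12.3] t 1.2
slide [0.5191, -0.5923, 0.0313] roll -1.1361 deg -65.1
```

```bash
python3 -m crank '{"slide":[[0.032,-0.037,0.004],[0.064,-0.074,0.008],[0.096,-0.111,0.012],[0.128,-0.148,0.016],[0.16,-0.185,0.02],[0.192,-0.222,0.022],[0.224,-0.259,0.024],[0.26,-0.296,0.026]],"roll":[-0.14,-0.28,-0.42,-0.56,-0.7,-0.84,-0.98,-1.136],"grip":[0.085,0.085,0.085,0.085,0.085,0.085,0.085,0.085]}'; python3 go.py .453 .257 .2 90
```

```text
time_s: 2.0
position: [0.3422, -0.1206, 0.2056]
tool_rot: [[0.001, 1.0, 0.001], [1.0, -0.001, -0.001], [-0.001, 0.001, -1.0]]
ft_force: [1.0, -1.3, 0.7]
grip_width: 0.0853
pos [ 0.3422 -0.1206  0.2056] psi 89.94 q [-38.3   4.1 103.2   0.   72.6 -38.2] t 2.0
slide [0.3777, 0.1104, 0.0055] roll -0.001 deg -0.1
```

```bash
python3 -m crank '{"slide":[[0.047,0.014,0],[0.094,0.028,0],[0.141,0.042,0],[0.188,0.056,0.01],[0.235,0.07,0.02],[0.282,0.084,0.04],[0.329,0.098,0.06],[0.378,0.11,0.08]],"roll":[0,0,0,0,0,0,0,0],"grip":[0.085,0.085,0.085,0.085,0.085,0.085,0.085,0.085]}'
python3 - <<'E'
from rig import *
import cv2
for n in("side","top"):
    p=get_image(n);cv2.imwrite(f"pics/{n}1.png",p["frame"][:,:,::-1])
    import pickle;pickle.dump(dict(p),open(f"{n}1.pkl","wb"))
E
python3 go.py .453 .257 .027 90
```

```text
time_s: 2.8
position: [0.4525, 0.2478, 0.1285]
tool_rot: [[0.006, 1.0, 0.001], [1.0, -0.006, 0.0], [0.0, 0.001, -1.0]]
ft_force: [1.9, -0.2, 0.7]
grip_width: 0.0852
pos [0.4517 0.2495 0.1266] psi 89.92 q [15.7 24.5 89.   0.1 66.6 15.8] t 2.9
slide [0.0075, 0.0016, 0.0996] roll -0.0014 deg -0.1
```

View pics/side1.png

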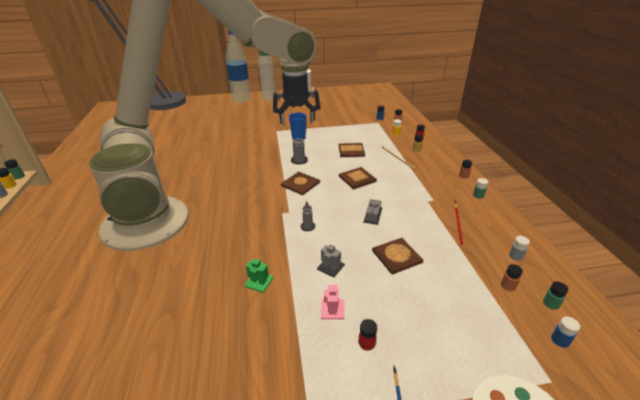

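View pics/top1.png

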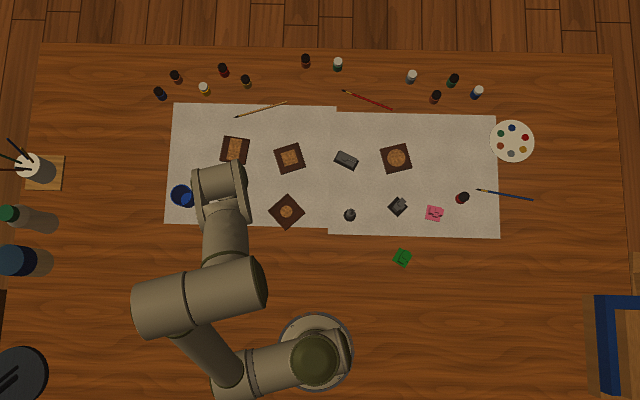

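Run:
```python
import pickle,cv2,numpy as np
from fit import *
from rig import *
s=pickle.load(open("side1.pkl","rb"));t=pickle.load(open("top1.pkl","rb"))
X=np.array([[.4517,.2495,.1266],[.4517+.0428,.2495,.1266],[.4517-.0428,.2495,.1266],[.4517+.0428,.2495,.1396],[.4517-.0428,.2495,.1396]])
print(proj(s,X).round(1))
a=cv2.resize(s["frame"][75:175,260:340,::-1],None,fx=5,fy=5,interpolation=cv2.INTER_NEAREST)
b=cv2.resize(t["frame"][190:225,380:418,::-1],(340,500),interpolation=cv2.INTER_CUBIC)
cv2.imwrite("pics/z1.png",np.clip(np.hstack([a,b])*1.6,0,255).astype(np.uint8))
r=silhouettes("mech",t)
for d in r: print(d["box"],d["confidence"])
d=min(r,key=lambda d:abs(d["box"][0]-398)+abs(d["box"][1]-206)); 
pickle.dump(d["pixels"],open("mechtop.pkl","wb"))
for th in range(0,360,90):
    x,f=fit([(t,d["pixels"])],M["mech"],[np.radians(th+46)]);print(th,np.round(x,4),round(f,4))
for d in silhouettes("wizard",t)[:1]:
    x,f=fit([(t,d["pixels"])],M["wizard"],[0]);print(np.round(x,4),f)
```

```text
[[296.7 127.2]
 [309.7 126.1]
 [283.5 128.2]
 [309.6 122.3]
 [283.2 124.5]]
[398.0, 208.3, 14.4, 17.5] 0.71
[435.1, 214.2, 18.5, 14.5] 0.62
[400.6, 258.3, 18.0, 17.0] 0.58
0 [ 0.4638 -0.2547  0.8119] 0.042
90 [ 0.4644 -0.2552  2.4035] 0.0804
180 [ 0.4638 -0.2547  3.9535] 0.042
270 [ 0.4641 -0.255   5.532 ] 0.0452
[ 0.433  -0.0992  0.0397] 0.059333329543328095
```

View pics/z1.png

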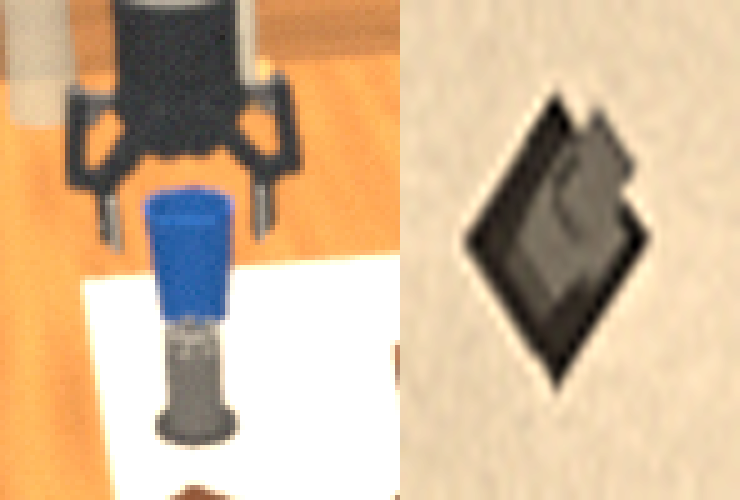

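```bash
python3 go.py .452 .259 .030 90; python3 -m crank '{"slide":[[0.005,0,0.02],[0.0095,0.0005,0.045],[0.0095,0.0005,0.07],[0.0095,0.0005,0.09],[0.0095,0.0005,0.0966],[0.0095,0.0005,0.0966],[0.0095,0.0005,0.0966],[0.0095,0.0005,0.0966]],"roll":[0,0,0,0,0,0,0,0],"grip":[0.085,0.085,0.085,0.085,0.085,0.085,0.085,0.06]}' 40
```

```text
pos [0.4518 0.2462 0.1287] psi 89.77 q [15.4 24.2 89.2 -0.  66.7 15.6] t 3.0
slide [0.0128, 0.0002, 0.0987] roll -0.004 deg -0.2
time_s: 3.8
position: [0.4533, 0.2551, 0.0338]
tool_rot: [[0.006, 1.0, 0.002], [1.0, -0.006, 0.001], [0.001, 0.002, -1.0]]
ft_force: [0.4, 0.0, 1.1]
grip_width: 0.0727
```

```bash
python3 -m crank '{"slide":[[0,0,0],[0,0,0],[0,0,0],[0,0,0],[0,0,0],[0,0,0],[0,0,0],[0,0,0]],"roll":[0,0,0,0,0,0,0,0],"grip":[0.055,0.05,0.045,0.04,0.035,0.03,0.03,0.03]}' 40; python3 go.py .452 .2585 .16 90
```

```text
time_s: 4.6
position: [0.4526, 0.2552, 0.0329]
tool_rot: [[0.006, 1.0, 0.0], [1.0, -0.006, 0.0], [0.0, 0.0, -1.0]]
ft_force: [-3.0, -0.7, 4.4]
grip_width: 0.0389
pos [0.4526 0.2552 0.0329] psi 89.66 q [16.3 32.4 94.6  0.  53.  16.7] t 4.6
slide [0.0033, -0.0006, -0.1271] roll -0.0059 deg -0.3
```

```bash
python3 -m crank '{"slide":[[0,0,-0.01],[0,0,-0.03],[0,0,-0.06],[0,0,-0.1],[0,0,-0.13],[-0.04,0.012,-0.14],[-0.08,0.024,-0.14],[-0.125,0.04,-0.14]],"roll":[0,0,0,0,0,0,0,0],"grip":[0.03,0.03,0.03,0.03,0.03,0.03,0.03,0.03]}' 40; python3 go.py .628 -.251 .16 90
```

```text
time_s: 5.4
position: [0.4919, 0.129, 0.1735]
tool_rot: [[0.004, 1.0, 0.001], [1.0, -0.004, 0.0], [0.0, 0.001, -1.0]]
ft_force: [1.1, -0.6, -1.3]
grip_width: 0.039
pos [0.4919 0.129  0.1735] psi 89.75 q [ 1.3 20.7 86.4  0.  72.8  1.6] t 5.4
slide [-0.3794, 0.1377, 0.0137] roll -0.0043 deg -0.2
```

```bash
python3 -m crank '{"slide":[[-0.045,0.016,0],[-0.091,0.033,0],[-0.137,0.05,0],[-0.183,0.067,0],[-0.229,0.084,0],[-0.275,0.101,0],[-0.325,0.119,0],[-0.37,0.136,0]],"roll":[0,0,0,0,0,0,0,0],"grip":[0.03,0.03,0.03,0.03,0.03,0.03,0.03,0.03]}' 40
python3 - <<'E'
from rig import *
import cv2,pickle,numpy as np
from fit import *
get_image("top");get_image("top")
s0=observe()
p=get_image("side");r=silhouettes("tower",p);pickle.dump((dict(p),r,observe()),open("hold1.pkl","wb"))
s=observe();print(s0["position"],s["position"],s["time_s"])
out=p["frame"][:,:,::-1].copy()
for d in r:
    print(d["confidence"],d["box"])
    c,_=cv2.findContours(d["pixels"].astype(np.uint8),cv2.RETR_EXTERNAL,cv2.CHAIN_APPROX_NONE);cv2.drawContours(out,c,-1,(0,255,255),1)
cv2.imwrite("pics/hold1.png",out)
E
```

```text
time_s: 6.2
position: [0.6255, -0.2417, 0.173]
tool_rot: [[0.006, 1.0, 0.0], [1.0, -0.006, -0.0], [-0.0, 0.0, -1.0]]
ft_force: [1.5, 0.1, -0.6]
grip_width: 0.0392
[ 0.62571715 -0.24549582  0.17159276] [ 0.62504282 -0.24049218  0.17215033] 6.4
0.82 [402.4, 196.0, 31.5, 44.2]
```

View pics/hold1.png

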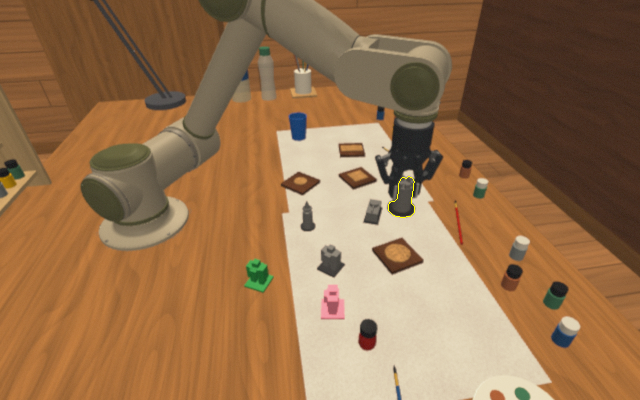

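Run:
```python
import pickle,cv2,numpy as np
from fit import *
import fit as F
p,r,s=pickle.load(open("hold1.pkl","rb"))
m=r[0]["pixels"]
TW=[cyl(30,0,30,5),cyl(20,5,20,40)]
for v0 in (196,200,204):
    w=(380,v0,425,222)
    def cost(a,full=False):
        rr=render(p,TW,a[0],a[1],0,w,.14); mm=m[w[1]:w[3],w[0]:w[2]].astype(float)
        return ((mm-cv2.GaussianBlur(rr,(0,0),.5))**2).sum()/mm.sum()
    s0=np.array([[.625,-.24],[.635,-.24],[.625,-.23]])
    q=minimize(cost,s0[0],method="Nelder-Mead",options=dict(initial_simplex=s0,xatol=1e-4,fatol=1e-5))
    print(v0,q.x.round(4),q.fun)
out=p["frame"][:,:,::-1].copy()
x,y=q.x
z=cv2.resize(out[160:225,370:430],None,fx=8,fy=8,interpolation=cv2.INTER_NEAREST)
uv=(proj(p,place(cyl(30,0,30,5),x,y,0,.14))-[370,160]+.5)*8-.5
cv2.polylines(z,[cv2.convexHull(uv.astype(np.float32)).astype(int)],True,(0,255,255),1)
cv2.imwrite("pics/h1z.png",np.clip(z*1.7,0,255).astype(np.uint8))
```

```text
196 [ 0.6263 -0.2464] 0.0518243240802444
200 [ 0.6263 -0.2464] 0.026093660051096812
204 [ 0.6264 -0.2462] 0.02306731558714954
```

View pics/h1z.png

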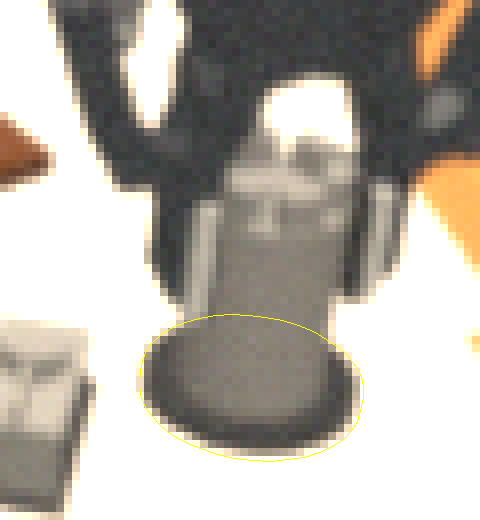

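```bash
cat > hold.py <<'E'
import sys,pickle,cv2,numpy as np
from fit import *
from rig import *
# usage: hold.py name tile basez thdeg tag x y [conf idx by nearest]
def run(name,zb,th,tag,x0,y0,parts,freeth=False,vcut=None,nread=3):
    P=[]
    for i in range(nread-1):
        get_image("top"); P.append(observe()["position"])
    p=get_image("side"); P.append(observe()["position"])
    r=silhouettes(name,p); P.append(observe()["position"])
    pickle.dump((dict(p),r),open(f"hold_{tag}.pkl","wb"))
    print("TCP mean",np.mean(P,0).round(4),"sd",np.std(P,0).round(4),"t",observe()["time_s"])
    u,v=proj(p,np.array([[x0,y0,zb+.02]]))[0]
    d=min(r,key=lambda d:np.hypot(d["box"][0]-u,d["box"][1]-v)); print(d["confidence"],np.round(d["box"],1),"exp",u.round(1),v.round(1))
    m=d["pixels"]; w=list(window(m))
    pb=proj(p,place(parts[0],x0,y0,th,zb)); w[1]=int(pb[:,1].min())-2 if vcut is None else vcut
    w[0]=min(w[0],int(pb[:,0].min())-4); w[2]=max(w[2],int(pb[:,0].max())+4); w[3]=max(w[3],int(pb[:,1].max())+4)
    def cost(a):
        rr=render(p,parts,a[0],a[1],a[2] if freeth else th,w,zb); mm=m[w[1]:w[3],w[0]:w[2]].astype(float)
        return ((mm-cv2.GaussianBlur(rr,(0,0),.5))**2).sum()/mm.sum()
    s0=np.array([[0,0,0],[.01,0,0],[0,.01,0],[0,0,.15]])+[x0,y0,th]
    if not freeth: s0=s0[:3,:2]
    q=minimize(cost,s0[0],method="Nelder-Mead",options=dict(initial_simplex=s0,xatol=5e-5,fatol=1e-5))
    print("fit",q.x.round(4),"th",np.degrees(q.x[2]).round(1) if freeth else None,q.fun.round(4))
    f=p["frame"][:,:,::-1]; u,v=int(u),int(v)
    z=cv2.resize(f[v-35:v+35,u-40:u+40],None,fx=8,fy=8,interpolation=cv2.INTER_NEAREST)
    uv=(proj(p,place(parts[0],q.x[0],q.x[1],q.x[2] if freeth else th,zb))-[u-40,v-35]+.5)*8-.5
    cv2.polylines(z,[cv2.convexHull(uv.astype(np.float32)).astype(int)],True,(0,255,255),1)
    cv2.imwrite(f"pics/hold_{tag}.png",np.clip(z*1.7,0,255).astype(np.uint8))
E
python3 -m crank '{"slide":[[-0.003,0.002,0.02],[-0.0067,0.0038,0.05],[-0.0067,0.0038,0.08],[-0.0067,0.0038,0.1],[-0.0067,0.0038,0.11],[-0.0067,0.0038,0.116],[-0.0067,0.0038,0.118],[-0.0067,0.0038,0.118]],"roll":[0,0,0,0,0,0,0,0],"grip":[0.03,0.03,0.03,0.03,0.03,0.03,0.03,0.03]}' 40
python3 - <<'E'
from hold import *
run("tower",.022,0,"tw2",.63,-.253,M["tower"][:1]+[cyl(20,5,20,35)])
E
```

```text
time_s: 7.2
position: [0.6294, -0.2463, 0.0555]
tool_rot: [[0.006, 1.0, 0.001], [1.0, -0.006, -0.001], [-0.001, 0.001, -1.0]]
ft_force: [-0.4, 0.1, -0.4]
grip_width: 0.0391
TCP mean [ 0.6294 -0.2465  0.0555] sd [0.0001 0.     0.0001] t 7.4
0.82 [396.8 238.7  27.4  36.9] exp 398.5 243.6
fit [ 0.6304 -0.2449] th None 0.0506
```

View pics/hold_tw2.png

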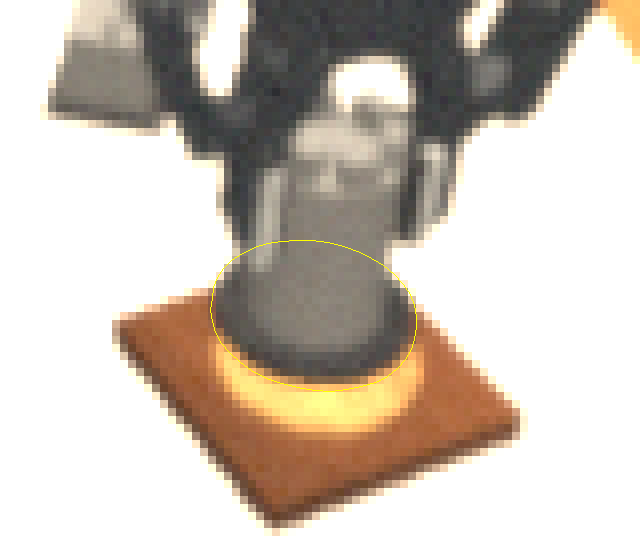

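```bash
cat > pads.py <<'E'
import pickle,numpy as np
from fit import *
def pfit(p,poly,x0,y0,th0,z=0,freeth=True,band=2.5,cfun=None):
    """two-tone photometric fit of convex part poly"""
    uv=proj(p,place(poly,x0,y0,th0,z)); u0,v0=np.floor(uv.min(0)-6).astype(int); u1,v1=np.ceil(uv.max(0)+7).astype(int)
    w=(u0,v0,u1,v1); I=p["frame"][v0:v1,u0:u1].astype(float)
    if cfun is not None: I=cfun(I)
    m0=render(p,[poly],x0,y0,th0,w,z)>.5
    k=cv2.getStructuringElement(cv2.MORPH_ELLIPSE,(7,7))
    W=(cv2.dilate(m0.astype(np.uint8),k)>0)
    def cost(a):
        r=cv2.GaussianBlur(render(p,[poly],a[0],a[1],a[2] if freeth else th0,w,z),(0,0),.6)
        A=np.c_[r[W],1-r[W]]; b=I[W].reshape(W.sum(),-1)
        s,_,_,_=np.linalg.lstsq(A,b,rcond=None); return ((A@s-b)**2).sum()/((b-b.mean(0))**2).sum()
    s0=np.array([[0,0,0],[.006,0,0],[0,.006,0],[0,0,.12]])+[x0,y0,th0]
    if not freeth: s0=s0[:3,:2]
    q=minimize(cost,s0[0],method="Nelder-Mead",options=dict(initial_simplex=s0,xatol=3e-5,fatol=1e-6))
    return q.x,q.fun
PAD=dict(tile_small_round=cyl(20,15,20,15),tile_large_round=cyl(30,15,30,15),tile_square=box(-24,24,-24,24,15,15),tile_rectangle=box(-38,38,-20,20,15,15))
if __name__=="__main__":
    P=pickle.load(open("p0.pkl","rb"))
    G=dict(tile_small_round=(.4396,.1066,0),tile_large_round=(.6284,-.2512,0),tile_square=(.6195,.103,np.radians(19)),tile_rectangle=(.6441,.289,np.radians(172)))
    for n,g in G.items():
        for c in("top","side"):
            out=[]
            for th in ([0] if "round" in n else [0,np.pi/2] if "rect" in n else [0]):
                x,f=pfit(P[c],PAD[n],g[0],g[1],g[2]+th,freeth="round" not in n)
                t=np.degrees(x[2]).round(1) if len(x)>2 else ""
                out.append((x[:2].round(4),t,round(f,3)))
            # tile outline top face
            x,f=pfit(P[c],box(-44,44,-44,44,12,12),g[0],g[1],np.radians({"tile_small_round":43.5,"tile_large_round":16,"tile_square":19,"tile_rectangle":-7.7}[n]))
            print(n,c,out,"tile",x[:2].round(4),np.degrees(x[2]).round(1),round(f,3))
E
python3 pads.py
```

```text
tile_small_round top [(array([0.438 , 0.1079]), '', np.float64(0.085))] tile [0.4366 0.1073] 43.4 0.26
tile_small_round side [(array([0.44 , 0.105]), '', np.float64(0.02))] tile [0.4385 0.0948] 45.8 0.431
tile_large_round top [(array([ 0.6279, -0.25  ]), '', np.float64(0.072))] tile [ 0.6261 -0.2495] 15.2 0.316
tile_large_round side [(array([ 0.6295, -0.2535]), '', np.float64(0.08))] tile [ 0.6268 -0.2589] 14.7 0.509
tile_square top [(array([0.6187, 0.1047]), np.float64(19.7), np.float64(0.078))] tile [0.6171 0.1041] 19.8 0.282
tile_square side [(array([0.6207, 0.102 ]), np.float64(20.7), np.float64(0.362))] tile [0.6183 0.0915] 19.3 0.43
tile_rectangle top [(array([0.6429, 0.2902]), np.float64(172.8), np.float64(0.625)), (array([0.6481, 0.2895]), np.float64(352.7), np.float64(0.63))] tile [0.6416 0.2889] -7.9 0.355
tile_rectangle side [(array([0.6458, 0.2866]), np.float64(174.1), np.float64(0.877)), (array([0.6456, 0.3125]), np.float64(253.7), np.float64(0.701))] tile [0.6426 0.2734] -8.0 0.403
```

```bash
cat > base.py <<'E'
import pickle,numpy as np
from fit import *
def bfit(p,poly,x0,y0,th0,z,freeth=False,cut=0.35,clip=None,wmask=None,verbose=1,img=None):
    uv=proj(p,place(poly,x0,y0,th0,z)); u0,v0=np.floor(uv.min(0)-7).astype(int); u1,v1=np.ceil(uv.max(0)+8).astype(int)
    w=(u0,v0,u1,v1); I=p["frame"][v0:v1,u0:u1].astype(float).max(2)
    vc=uv[:,1].min()+cut*np.ptp(uv[:,1])
    m0=render(p,[poly],x0,y0,th0,w,z)>.5
    k=cv2.getStructuringElement(cv2.MORPH_ELLIPSE,(9,9))
    W=(cv2.dilate(m0.astype(np.uint8),k)>0); W[:max(0,int(vc-v0))]=0
    lo=np.percentile(I[m0&W],30); hi=clip if clip else 85
    J=np.clip((I-lo)/(hi-lo),0,1)
    def cost(a):
        r=cv2.GaussianBlur(render(p,[poly],a[0],a[1],a[2] if freeth else th0,w,z),(0,0),.6)
        return (((1-r)-J)[W]**2).mean()
    s0=np.array([[0,0,0],[.006,0,0],[0,.006,0],[0,0,.12]])+[x0,y0,th0]
    if not freeth: s0=s0[:3,:2]
    q=minimize(cost,s0[0],method="Nelder-Mead",options=dict(initial_simplex=s0,xatol=3e-5,fatol=1e-7))
    if verbose: print("lo",lo,"fit",q.x[:2].round(4),np.degrees(q.x[2]).round(1) if freeth else "",q.fun.round(4))
    if img:
        f=p["frame"][:,:,::-1]; u,v=int(uv[:,0].mean()),int(uv[:,1].mean())
        zz=cv2.resize(f[v-35:v+35,u-40:u+40],None,fx=8,fy=8,interpolation=cv2.INTER_NEAREST)
        pp=(proj(p,place(poly,q.x[0],q.x[1],q.x[2] if freeth else th0,z))-[u-40,v-35]+.5)*8-.5
        cv2.polylines(zz,[cv2.convexHull(pp.astype(np.float32)).astype(int)],True,(0,255,255),1)
        cv2.imwrite(img,np.clip(zz*1.7,0,255).astype(np.uint8))
    return q.x
E
python3 - <<'E'
import pickle; from base import *
p,r=pickle.load(open("hold_tw2.pkl","rb"))
f=p["frame"]; print(f[236:258,396].tolist())
for z in (.0226,): 
  for c in (70,85,100): bfit(p,M["tower"][0],.6304,-.2449,0,z,clip=c,cut=.5,img="pics/b1.png")
E
```

```text
[[82, 77, 72], [80, 75, 68], [80, 77, 71], [80, 76, 70], [79, 76, 71], [79, 75, 69], [79, 74, 68], [77, 73, 66], [80, 77, 70], [79, 75, 67], [82, 78, 71], [83, 79, 70], [80, 76, 68], [81, 75, 69], [82, 76, 71], [71, 66, 60], [56, 55, 54], [47, 46, 46], [49, 46, 43], [77, 57, 38], [156, 111, 65], [205, 144, 81]]
lo 54.0 fit [ 0.6313 -0.2393]  0.2071
lo 54.0 fit [ 0.6313 -0.24  ]  0.1248
lo 54.0 fit [ 0.6314 -0.2406]  0.0578
```

View pics/b1.png

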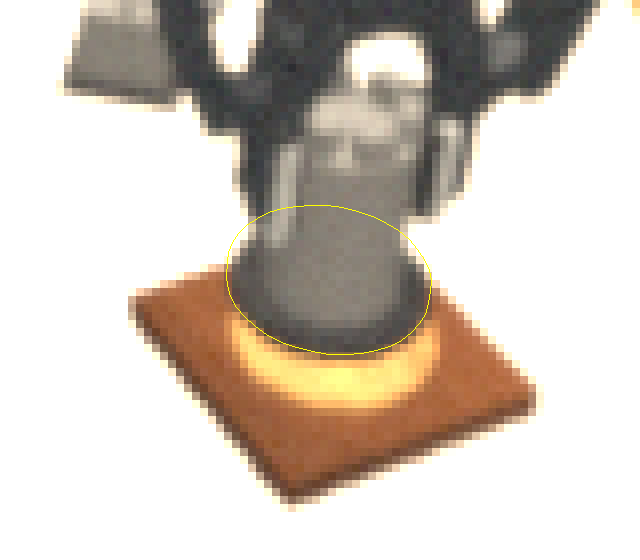

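```bash
python3 -m crank '{"slide":[[-0.004,-0.001,0],[-0.008,-0.0015,0],[-0.008,-0.0015,0.002],[-0.008,-0.0015,0.004],[-0.008,-0.0015,0.006],[-0.008,-0.0015,0.006],[-0.008,-0.0015,0.006],[-0.008,-0.0015,0.006]],"roll":[0,0,0,0,0,0,0,0],"grip":[0.03,0.03,0.03,0.03,0.03,0.03,0.03,0.03]}' 40
python3 - <<'E'
from base import *
from rig import *
p=get_image("side");s=observe();print(s["position"],s["ft_force"])
pickle.dump(dict(p),open("tw3.pkl","wb"))
bfit(p,M["tower"][0],.6304,-.2489,0,.0166,clip=100,cut=.5,img="pics/b2.png")
E
```

```text
time_s: 8.2
position: [0.6276, -0.2544, 0.0486]
tool_rot: [[0.006, 1.0, 0.0], [1.0, -0.006, -0.0], [-0.0, 0.0, -1.0]]
ft_force: [1.1, -0.6, -0.3]
grip_width: 0.0391
[ 0.6275407  -0.25437738  0.04866229] [-0.24802244 -0.59079184 -0.14657499]
lo 53.0 fit [ 0.6282 -0.25  ]  0.0815
```

View pics/b2.png

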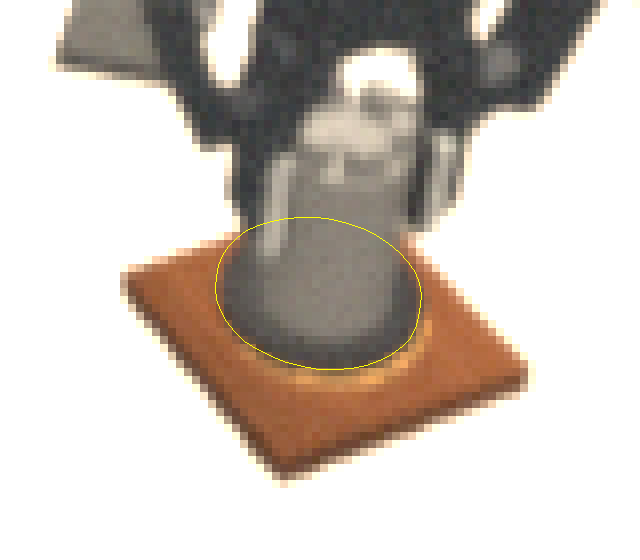

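```bash
python3 -m crank '{"slide":[[-0.002,0.001,0],[-0.004,0.0013,0],[-0.004,0.0013,0],[-0.004,0.0013,0.0003],[-0.004,0.0013,0.0006],[-0.004,0.0013,0.0009],[-0.004,0.0013,0.0012],[-0.004,0.0013,0.0012]],"roll":[0,0,0,0,0,0,0,0],"grip":[0.03,0.03,0.03,0.03,0.03,0.03,0.03,0.03]}' 40
python3 - <<'E'
from base import *
from rig import *
p=get_image("side");s=observe();print(s["position"],s["ft_force"])
pickle.dump(dict(p),open("tw4.pkl","wb"))
bfit(p,M["tower"][0],.6304,-.2539,0,.015,clip=100,cut=.5,img="pics/b3.png")
E
```

```text
time_s: 9.05
position: [0.6288, -0.2584, 0.0479]
tool_rot: [[0.006, 1.0, 0.0], [1.0, -0.006, -0.0], [-0.0, 0.0, -1.0]]
ft_force: [-3.2, 1.4, 5.2]
grip_width: 0.039
[ 0.62878194 -0.25842189  0.04793216] [-1.91826343  0.87190677  5.86755049]
lo 52.0 fit [ 0.6303 -0.2557]  0.0752
```

View pics/b3.png

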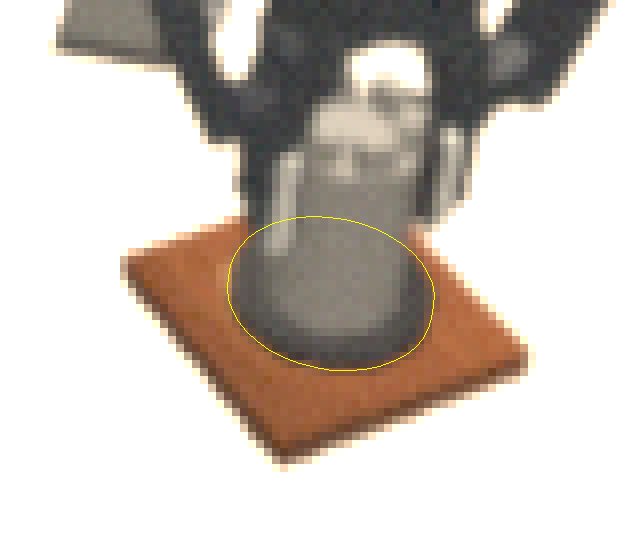

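```bash
python3 -m crank '{"slide":[[0,0,0],[0,0,0],[0,0,0],[0,0,0],[0,0,0],[0,0,-0.02],[0,0,-0.06],[0,0,-0.1]],"roll":[0,0,0,0,0,0,0,0],"grip":[0.045,0.055,0.065,0.07,0.07,0.07,0.07,0.07]}' 40; python3 go.py .465 -.256 .15 45
```

```text
time_s: 9.9
position: [0.6285, -0.2583, 0.148]
tool_rot: [[0.006, 1.0, -0.001], [1.0, -0.006, 0.001], [0.001, -0.001, -1.0]]
ft_force: [0.5, 0.0, 0.8]
grip_width: 0.0701
pos [ 0.6285 -0.2583  0.148 ] psi 89.65 q [-32.3  38.5  58.6  -0.   83.1 -31.9] t 9.9
slide [0.0013, -0.1635, -0.0017] roll 0.7793 deg 44.7
```

```bash
python3 -m crank '{"slide":[[0,-0.02,0],[0,-0.04,0],[0,-0.06,0],[0,-0.085,0],[0,-0.11,0],[0,-0.135,0],[0.001,-0.1635,0],[0.001,-0.1635,0]],"roll":[0.1,0.2,0.3,0.4,0.5,0.6,0.7,0.755],"grip":[0.085,0.085,0.085,0.085,0.085,0.085,0.085,0.085]}' 40
python3 - <<'E'
from rig import *
import cv2,pickle,numpy as np
p=get_image("top");s=observe();print(s["position"],np.array(s["tool_rot"]).round(3)[:2].tolist())
pickle.dump(dict(p),open("top2.pkl","wb"))
cv2.imwrite("pics/top2.png",cv2.resize(p["frame"][130:250,320:480,::-1],None,fx=5,fy=5,interpolation=cv2.INTER_NEAREST))
E
```

```text
time_s: 10.7
position: [0.4628, -0.256, 0.1476]
tool_rot: [[0.693, 0.721, -0.001], [0.721, -0.693, 0.001], [-0.0, -0.001, -1.0]]
ft_force: [0.4, 0.5, -1.4]
grip_width: 0.0848
[ 0.46416448 -0.25643012  0.14780736] [[0.694, 0.72, 0.0], [0.72, -0.694, -0.0]]
```

View pics/top2.png

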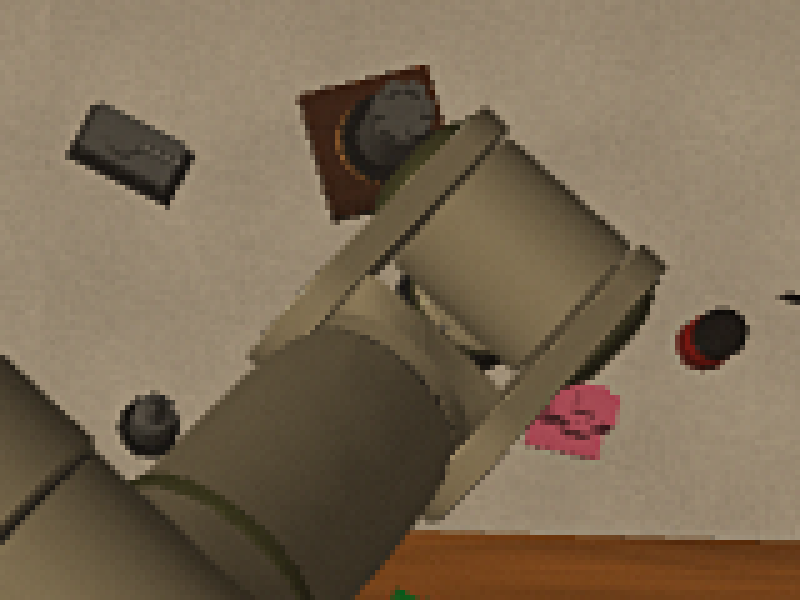

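```bash
python3 -m crank '{"slide":[[0,0,0.03],[0,0,0.06],[0,0,0.09],[0,0,0.115],[0,0,0.13],[0,0,0.13],[0,0,0.13],[0,0,0.13]],"roll":[0,0,0,0,0,0,0,0],"grip":[0.085,0.085,0.085,0.085,0.085,0.08,0.07,0.06]}' 40; python3 -m crank '{"slide":[[0,0,0],[0,0,0],[0,0,0],[0,0,0],[0,0,0],[0,0,0],[0,0,0],[0,0,0]],"roll":[0,0,0,0,0,0,0,0],"grip":[0.055,0.05,0.045,0.04,0.035,0.03,0.03,0.03]}' 40
```

```text
time_s: 11.55
position: [0.4659, -0.2568, 0.0184]
tool_rot: [[0.689, 0.725, 0.001], [0.725, -0.689, -0.001], [0.0, 0.002, -1.0]]
ft_force: [-0.7, 0.3, -0.2]
grip_width: 0.0602
time_s: 12.35
position: [0.4655, -0.2566, 0.0179]
tool_rot: [[0.69, 0.724, 0.001], [0.724, -0.69, -0.001], [0.0, 0.001, -1.0]]
ft_force: [-0.3, 0.4, 5.5]
grip_width: 0.0417
```

```bash
python3 -m crank '{"slide":[[0,0,-0.01],[0,0,-0.03],[0,0,-0.06],[0,0,-0.1],[0.03,-0.012,-0.13],[0.07,-0.026,-0.14],[0.113,-0.042,-0.14],[0.159,-0.06,-0.14]],"roll":[0,0,0,0,0,0,0,0],"grip":[0.03,0.03,0.03,0.03,0.03,0.03,0.03,0.03]}' 40;python3 go.py .6187 .1027 .16 109.9
```

```text
time_s: 13.15
position: [0.5319, -0.0987, 0.1584]
tool_rot: [[0.69, 0.723, 0.001], [0.723, -0.69, -0.001], [0.0, 0.001, -1.0]]
ft_force: [0.0, -0.4, -1.1]
grip_width: 0.0415
pos [ 0.5319 -0.0987  0.1584] psi 46.34 q [-23.1  24.6  82.7  -0.   72.6  20.6] t 13.15
slide [0.2056, -0.0762, -0.0016] roll -1.1094 deg -63.6
```

```bash
python3 -m crank '{"slide":[[0.035,-0.013,0],[0.07,-0.026,0],[0.105,-0.039,0],[0.14,-0.052,0],[0.175,-0.065,0],[0.206,-0.076,0.01],[0.206,-0.076,0.04],[0.206,-0.076,0.07]],"roll":[-0.139,-0.278,-0.417,-0.556,-0.695,-0.834,-0.973,-1.109],"grip":[0.03,0.03,0.03,0.03,0.03,0.03,0.03,0.03]}' 40;python3 go.py .6187 .1027 .04 109.9
```

```text
time_s: 13.95
position: [0.6187, 0.1028, 0.0871]
tool_rot: [[-0.348, 0.937, 0.001], [0.937, 0.348, -0.0], [-0.001, 0.001, -1.0]]
ft_force: [-0.1, -0.2, -0.6]
grip_width: 0.0415
pos [0.6187 0.1028 0.0871] psi 110.37 q [ -1.4  36.7  73.2  -0.   70.  -21.7] t 13.95
slide [-0.0001, -0.0001, 0.0471] roll 0.0083 deg 0.5
```

Lower to just above the pad (base bottom ~20 mm), then look.

```bash
python3 -m crank '{"slide":[[0,0,0.02],[0,0,0.035],[0,0,0.045],[0,0,0.048],[0,0,0.048],[0,0,0.048],[0,0,0.048],[0,0,0.048]],"roll":[0.005,0.005,0.005,0.005,0.005,0.005,0.005,0.005],"grip":[0.03,0.03,0.03,0.03,0.03,0.03,0.03,0.03]}' 40
cat > look.py <<'E'
import sys; from base import *; from rig import *
def look(tag,poly,x,y,th,z,freeth=False,cam="side"):
    p=get_image(cam);s=observe();R=s["tool_rot"]
    print("TCP",np.round(s["position"],4),"psi",np.degrees(np.arctan2(R[1][0],R[0][0])).round(2),"F",np.round(s["ft_force"],1),"t",s["time_s"])
    pickle.dump(dict(p),open(f"{tag}.pkl","wb"))
    return bfit(p,poly,x,y,th,z,clip=100,cut=.5,img=f"pics/{tag}.png",freeth=freeth)
E
python3 - <<'E'
from look import *
look("me1",M["mech"][0],.6207,.102,np.radians(19.9),.021,True)
E
```

```text
time_s: 14.75
position: [0.6187, 0.1017, 0.04]
tool_rot: [[-0.336, 0.942, 0.001], [0.942, 0.336, -0.0], [-0.0, 0.001, -1.0]]
ft_force: [-1.0, 0.3, 0.1]
grip_width: 0.0414
TCP [0.6187 0.1017 0.0398] psi 109.65 F [-0.8  1.  -0.7] t 14.8
lo 54.0 fit [0.6215 0.1071] 17.5 0.0189
```

View pics/me1.png

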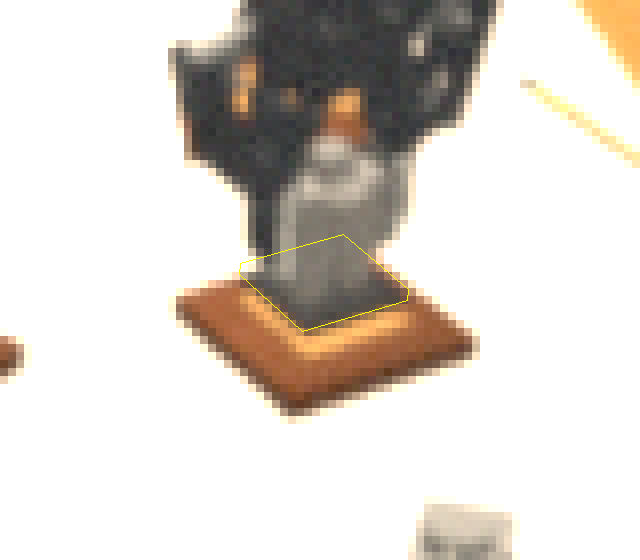

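```bash
python3 -m crank '{"slide":[[-0.001,-0.0006,0],[-0.0022,-0.0013,0],[-0.0022,-0.0013,0.002],[-0.0022,-0.0013,0.004],[-0.0022,-0.0013,0.0055],[-0.0022,-0.0013,0.0055],[-0.0022,-0.0013,0.0055],[-0.0022,-0.0013,0.0055]],"roll":[0,0,0,0,0,0,0,0],"grip":[0.03,0.03,0.03,0.03,0.03,0.03,0.03,0.03]}' 40
python3 - <<'E'
from look import *
look("me2",M["mech"][0],.6207,.102,np.radians(19.7),.0163,True)
bfit(pickle.load(open("me2.pkl","rb")),M["mech"][0],.6207,.102,np.radians(19.7),.0163,clip=100,cut=.5)
E
```

```text
time_s: 15.6
position: [0.6181, 0.0992, 0.0339]
tool_rot: [[-0.336, 0.942, 0.0], [0.942, 0.336, 0.0], [0.0, 0.0, -1.0]]
ft_force: [0.3, 0.3, -0.7]
grip_width: 0.0411
TCP [0.6181 0.0992 0.034 ] psi 109.66 F [ 0.   0.7 -0.4] t 15.65
lo 52.0 fit [0.6192 0.0978] 19.9 0.0213
lo 52.0 fit [0.6192 0.0977]  0.0213
```

View pics/me2.png

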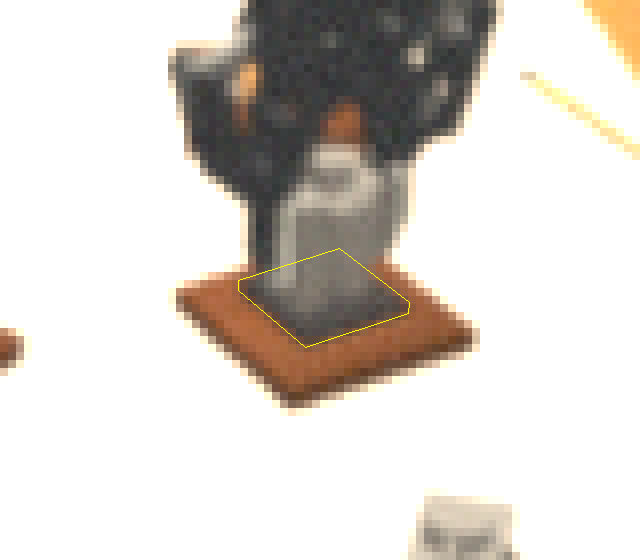

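```bash
python3 -m crank '{"slide":[[0.001,0.0004,0],[0.0014,0.0005,0],[0.0014,0.0005,0.0005],[0.0014,0.0005,0.001],[0.0014,0.0005,0.0013],[0.0014,0.0005,0.0013],[0.0014,0.0005,0.0013],[0.0014,0.0005,0.0013]],"roll":[0,0,0,0,0,0,0,0],"grip":[0.03,0.03,0.03,0.03,0.03,0.03,0.03,0.03]}' 40
python3 - <<'E'
from look import *
look("me3",M["mech"][0],.6207,.102,np.radians(19.7),.015,True)
E
```

```text
time_s: 16.45
position: [0.6181, 0.1007, 0.0329]
tool_rot: [[-0.336, 0.942, 0.0], [0.942, 0.336, 0.0], [-0.0, 0.0, -1.0]]
ft_force: [-2.1, 0.0, 4.9]
grip_width: 0.0412
TCP [0.618  0.1007 0.0329] psi 109.66 F [-1.8 -0.1  4.7] t 16.5
lo 52.0 fit [0.6189 0.0995] 19.3 0.0221
```

Contact. Release and retreat towards the wizard, looking from the top on the way.

```bash
python3 -m crank '{"slide":[[0,0,0],[0,0,0],[0,0,0],[0,0,0],[0,0,-0.01],[0,0,-0.04],[0,0,-0.08],[0,0,-0.12]],"roll":[0,0,0,0,0,0,0,0],"grip":[0.05,0.06,0.07,0.08,0.08,0.08,0.08,0.08]}' 40;python3 go.py .434 -.100 .16 90
```

```text
time_s: 17.3
position: [0.6178, 0.1006, 0.1546]
tool_rot: [[-0.336, 0.942, -0.0], [0.942, 0.336, 0.0], [0.0, -0.0, -1.0]]
ft_force: [-0.7, 0.1, 0.6]
grip_width: 0.0801
pos [0.6178 0.1006 0.1546] psi 109.65 q [ -1.6  32.8  68.5  -0.   78.7 -21.2] t 17.3
slide [-0.1271, -0.2406, -0.0054] roll 0.343 deg 19.7
```

```bash
python3 -m crank '{"slide":[[-0.021,-0.04,0],[-0.042,-0.08,0],[-0.063,-0.12,0],[-0.084,-0.16,0],[-0.105,-0.2,0],[-0.127,-0.24,0],[-0.127,-0.24,0],[-0.127,-0.24,0]],"roll":[0.06,0.12,0.18,0.24,0.3,0.343,0.343,0.343],"grip":[0.08,0.08,0.08,0.08,0.08,0.08,0.08,0.08]}' 40
python3 - <<'E'
from rig import *
import cv2,pickle,numpy as np
p=get_image("top");s=observe();print(s["position"])
pickle.dump(dict(p),open("top3.pkl","wb"))
f=p["frame"][:,:,::-1]
cv2.imwrite("pics/top3.png",p["frame"][:,:,::-1])
a=cv2.resize(f[135:185,265:315],None,fx=8,fy=8,interpolation=cv2.INTER_NEAREST)
b=cv2.resize(f[135:185,373:423],None,fx=8,fy=8,interpolation=cv2.INTER_NEAREST)
cv2.imwrite("pics/top3z.png",np.clip(np.hstack([a,b])*1.8,0,255).astype(np.uint8))
E
```

```text
time_s: 18.1
position: [0.4347, -0.1003, 0.1534]
tool_rot: [[0.002, 1.0, 0.001], [1.0, -0.002, -0.0], [-0.0, 0.001, -1.0]]
ft_force: [0.2, -0.2, 0.5]
grip_width: 0.08
[ 0.43515361 -0.0996821   0.1532056 ]
```

View pics/top3.png

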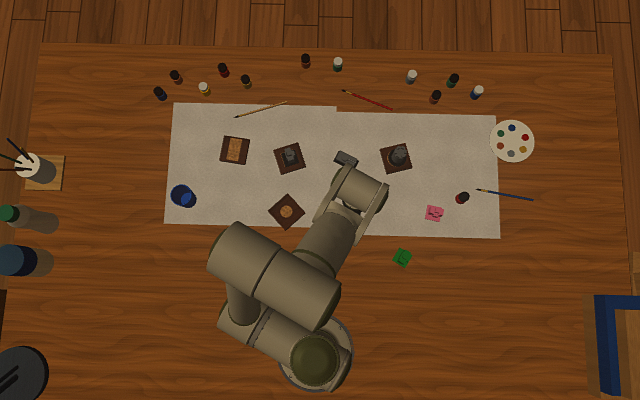

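View pics/top3z.png

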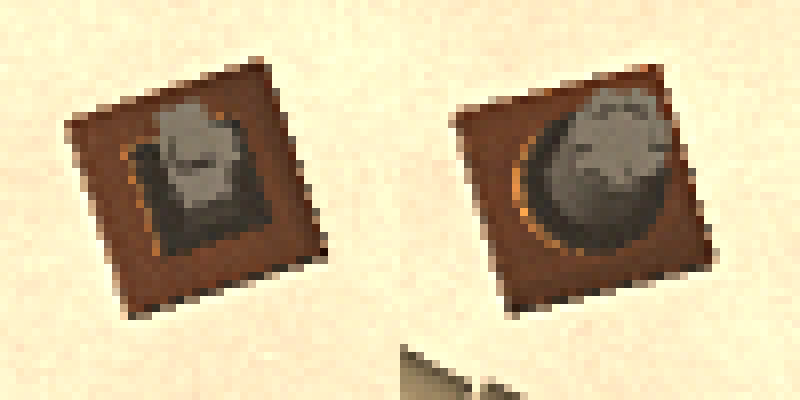

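```bash
cat > rb.py <<'E'
import pickle,numpy as np
from fit import *
def rbfit(p,parts,x0,y0,th0,z,freeth=False,img=None,crop=25):
    uv=np.vstack([proj(p,place(q,x0,y0,th0,z)) for q in parts]); u0,v0=np.floor(uv.min(0)-5).astype(int); u1,v1=np.ceil(uv.max(0)+6).astype(int)
    w=(u0,v0,u1,v1); F=p["frame"][v0:v1,u0:u1].astype(float); D=F[:,:,0]-F[:,:,2]
    m0=render(p,parts,x0,y0,th0,w,z)>.5
    k=cv2.getStructuringElement(cv2.MORPH_ELLIPSE,(5,5))
    inn=cv2.erode(m0.astype(np.uint8),k)>0
    uvt=proj(p,place(box(-40,40,-40,40,12,12),x0,y0,th0)) 
    W=cv2.dilate(m0.astype(np.uint8),k)>0
    ring=W&~(cv2.dilate(m0.astype(np.uint8),np.ones((3,3)))>0)
    lo=np.median(D[inn]); hi=np.percentile(D[ring],25)
    V=F.max(2)
    J=np.clip((D-lo)/(hi-lo),0,1); J[V>105]=1  # paper
    def cost(a):
        r=cv2.GaussianBlur(render(p,parts,a[0],a[1],a[2] if freeth else th0,w,z),(0,0),.5)
        return (((1-r)-J)[W]**2).mean()
    s0=np.array([[0,0,0],[.006,0,0],[0,.006,0],[0,0,.12]])+[x0,y0,th0]
    if not freeth: s0=s0[:3,:2]
    q=minimize(cost,s0[0],method="Nelder-Mead",options=dict(initial_simplex=s0,xatol=3e-5,fatol=1e-7))
    print("lo,hi",lo,hi,"fit",q.x[:2].round(4),np.degrees(q.x[2]).round(1) if freeth else "",q.fun.round(4))
    if img:
        f=p["frame"][:,:,::-1]; c=crop; u,v=map(int,proj(p,np.array([[x0,y0,z]]))[0])
        zz=cv2.resize(f[v-c:v+c,u-c:u+c],None,fx=10,fy=10,interpolation=cv2.INTER_NEAREST); zz=np.clip(zz*1.7,0,255).astype(np.uint8)
        for q2 in parts:
            pp=(proj(p,place(q2,q.x[0],q.x[1],q.x[2] if freeth else th0,z))-[u-c,v-c]+.5)*10-.5
            cv2.polylines(zz,[cv2.convexHull(pp.astype(np.float32)).astype(int)],True,(0,255,255),1)
        cv2.imwrite(img,zz)
    return q.x
E
python3 - <<'E'
from rb import *
p=pickle.load(open("top3.pkl","rb"))
rbfit(p,M["tower"],.628,-.252,0,.015,img="pics/r1.png")
for th in(109.7,289.7):rbfit(p,M["mech"],.619,.102,np.radians(th),.015,True,img=f"pics/r{th:.0f}.png")
a=[cv2.imread(f"pics/{n}.png") for n in("r1","r290")];cv2.imwrite("pics/r.png",cv2.resize(np.hstack(a),(800,400)))
E
```

```text
lo,hi 13.0 33.0 fit [ 0.6275 -0.2533]  0.0281
lo,hi 13.0 33.0 fit [0.6166 0.102 ] 110.2 0.0174
lo,hi 13.0 33.0 fit [0.6164 0.1017] 289.7 0.0166
```

View pics/r.png

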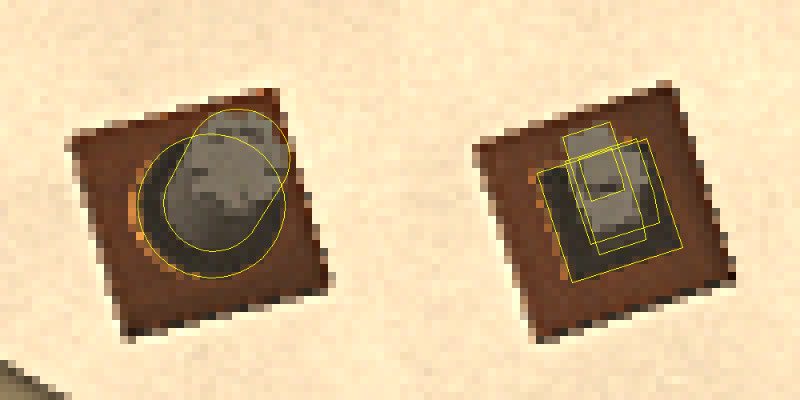

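```bash
python3 -m crank '{"slide":[[0,0,0.03],[0,0,0.06],[0,0,0.09],[0,0,0.115],[0,0,0.128],[0,0,0.131],[0,0,0.131],[0,0,0.131]],"roll":[0,0,0,0,0,0,0,0],"grip":[0.08,0.08,0.08,0.08,0.08,0.08,0.07,0.06]}' 30; python3 -m crank '{"slide":[[0,0,0],[0,0,0],[0,0,0],[0,0,0],[0,0,0],[0,0,0],[0,0,0],[0,0,0]],"roll":[0,0,0,0,0,0,0,0],"grip":[0.05,0.043,0.036,0.03,0.025,0.02,0.02,0.02]}' 30
```

```text
time_s: 18.95
position: [0.4354, -0.0995, 0.0223]
tool_rot: [[-0.001, 1.0, 0.001], [1.0, 0.001, -0.001], [-0.001, 0.001, -1.0]]
ft_force: [-0.2, 0.0, -0.6]
grip_width: 0.06
time_s: 19.75
position: [0.4347, -0.0997, 0.0219]
tool_rot: [[-0.0, 1.0, 0.0], [1.0, 0.0, -0.0], [-0.0, 0.0, -1.0]]
ft_force: [-1.6, -0.4, 4.7]
grip_width: 0.0254
```

```bash
python3 -m crank '{"slide":[[0,0,-0.01],[0,0,-0.04],[0,0,-0.08],[0.03,0.001,-0.11],[0.075,0.002,-0.11],[0.12,0.003,-0.11],[0.165,0.004,-0.11],[0.2073,0.0046,-0.11]],"roll":[0,0,0,0,0,0,0,0],"grip":[0.02,0.02,0.02,0.02,0.02,0.02,0.02,0.02]}' 30;  python3 -m crank '{"slide":[[0,0,0.02],[0,0,0.05],[0,0,0.075],[0,0,0.085],[0,0,0.09],[0,0,0.09],[0,0,0.09],[0,0,0.09]],"roll":[0,0,0,0,0,0,0,0],"grip":[0.02,0.02,0.02,0.02,0.02,0.02,0.02,0.02]}' 30
python3 - <<'E'
from look import *
look("wz1",M["wizard"][0],.44,.105,0,.020)
E
```

```text
time_s: 20.55
position: [0.439, 0.1095, 0.1324]
tool_rot: [[-0.0, 1.0, 0.001], [1.0, 0.0, 0.0], [0.0, 0.001, -1.0]]
ft_force: [0.6, -1.8, -0.6]
grip_width: 0.0258
time_s: 21.35
position: [0.4398, 0.1076, 0.0425]
tool_rot: [[0.0, 1.0, 0.002], [1.0, -0.0, -0.0], [-0.0, 0.002, -1.0]]
ft_force: [-0.1, 0.1, -0.5]
grip_width: 0.0251
TCP [0.4397 0.1076 0.0423] psi 89.99 F [-1.  -0.1 -0.3] t 21.4
lo 65.0 fit [0.4422 0.1099]  0.0157
```

View pics/wz1.png

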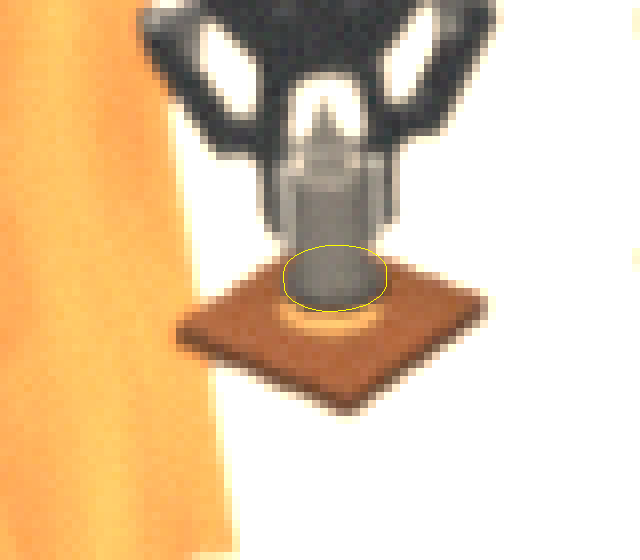

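```bash
python3 -m crank '{"slide":[[0,0,0.002],[0,0,0.004],[0,0,0.0048],[0,0,0.0053],[0,0,0.0057],[0,0,0.0057],[0,0,0.0057],[0,0,0.0057]],"roll":[0,0,0,0,0,0,0,0],"grip":[0.02,0.02,0.02,0.02,0.02,0.02,0.02,0.02]}' 30; python3 -c "
from rig import observe as o
print(o()['ft_force'],o()['position'])"
```

```text
time_s: 22.2
position: [0.4393, 0.1076, 0.0368]
tool_rot: [[-0.0, 1.0, 0.001], [1.0, 0.0, -0.0], [-0.0, 0.001, -1.0]]
ft_force: [-3.9, -0.4, 15.0]
grip_width: 0.0255
[-3.91544415 -0.42510312 14.95373682] [0.43931916 0.10760114 0.03684874]
```

```bash
python3 -m crank '{"slide":[[0,0,-0.0004],[0,0,-0.0004],[0,0,-0.0004],[0,0,-0.0004],[0,0,-0.01],[0,0,-0.04],[0,0,-0.08],[0,0,-0.12]],"roll":[0,0,0,0,0,0,0,0],"grip":[0.03,0.04,0.05,0.06,0.06,0.06,0.06,0.06]}' 40;python3 go.py .6165 -.084 .15 63.6
```

```text
time_s: 23.0
position: [0.4389, 0.1076, 0.1578]
tool_rot: [[-0.0, 1.0, -0.001], [1.0, 0.0, 0.0], [0.0, -0.001, -1.0]]
ft_force: [0.5, -0.3, 0.3]
grip_width: 0.06
pos [0.4389 0.1076 0.1578] psi 90.0 q [-1.3 16.5 96.1  0.  67.4 -1.3] t 23.0
slide [-0.1916, 0.1776, 0.0077] roll 0.4608 deg 26.4
```

```bash
python3 -m crank '{"slide":[[-0.032,0.03,0],[-0.064,0.06,0],[-0.096,0.09,0],[-0.128,0.12,0],[-0.16,0.15,0],[-0.1916,0.1776,0.01],[-0.1916,0.1776,0.03],[-0.1916,0.1776,0.05]],"roll":[0.08,0.16,0.24,0.32,0.4,0.461,0.461,0.461],"grip":[0.085,0.085,0.085,0.085,0.085,0.085,0.085,0.085]}' 40
python3 - <<'E'
from rig import *
import cv2,pickle,numpy as np
p=get_image("top");s=observe();print(s["position"])
pickle.dump(dict(p),open("top4.pkl","wb"))
cv2.imwrite("pics/top4.png",p["frame"][:,:,::-1])
from rb import *
rbfit(p,M["wizard"],.4385,.1075,0,.015,img="pics/w4.png")
t=pickle.load(open("top1.pkl","rb"))
# tank outline from clear top picture
for th in (63.6,243.6):
    m=pickle.load(open("p0.pkl","rb"))["top"]["sil"]["tank"][0]["pixels"]
    print(fit([(t,m)],M["tank"],[np.radians(th)]))
E
python3 go.py .6165 -.084 .01 63.6
```

```text
time_s: 23.8
position: [0.6173, -0.0851, 0.1056]
tool_rot: [[0.446, 0.895, 0.0], [0.895, -0.446, -0.0], [0.0, 0.0, -1.0]]
ft_force: [-0.5, 1.1, -0.3]
grip_width: 0.0847
[ 0.61553619 -0.08409238  0.10206012]
lo,hi 45.0 41.0 fit [0.4738 0.0625]  0.0
(array([ 0.61506035, -0.08352952,  1.09276336]), np.float64(0.03847262885995284))
(array([ 0.61506035, -0.08352952,  4.23435601]), np.float64(0.03847262885995284))
pos [ 0.6155 -0.0841  0.1021] psi 63.53 q [-18.7  35.4  73.    0.   71.9   7.8] t 23.85
slide [0.0006, 0.0013, 0.0921] roll -0.0012 deg -0.1
```

View pics/w4.png

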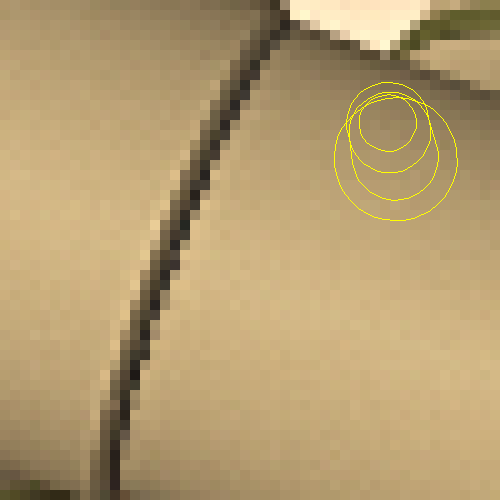

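View pics/top4.png

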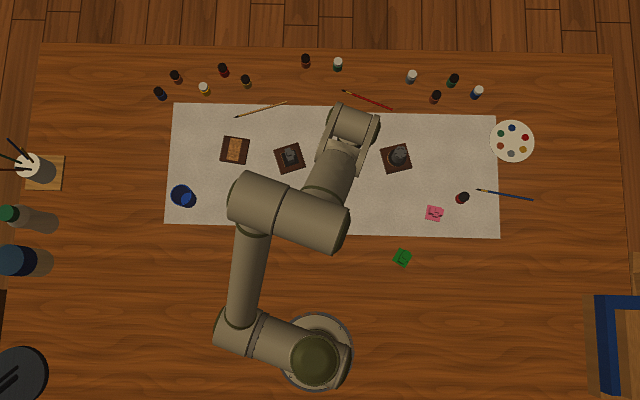

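```bash
python3 -m crank '{"slide":[[0,0,0.02],[0,0,0.05],[0,0,0.075],[0,0,0.09],[0,0,0.097],[0,0,0.097],[0,0,0.097],[0,0,0.097]],"roll":[0,0,0,0,0,0,0,0],"grip":[0.085,0.085,0.085,0.085,0.085,0.08,0.07,0.06]}' 40; python3 -m crank '{"slide":[[0,0,0],[0,0,0],[0,0,0],[0,0,0],[0,0,0],[0,0,0],[0,0,0],[0,0,0]],"roll":[0,0,0,0,0,0,0,0],"grip":[0.052,0.046,0.04,0.036,0.03,0.025,0.02,0.02]}' 40
python3 - <<'E'
from look import *
get_image("top")
p=get_image("side");print(observe()["position"],observe()["ft_force"],observe()["grip_width"]);pickle.dump(dict(p),open("tk0.pkl","wb"))
u,v=map(int,proj(p,np.array([[.6165,-.084,.02]]))[0])
cv2.imwrite("pics/tk0.png",np.clip(1.7*cv2.resize(p["frame"][v-35:v+30,u-40:u+40,::-1],None,fx=8,fy=8,interpolation=cv2.INTER_NEAREST),0,255).astype(np.uint8))
E
```

```text
time_s: 24.65
position: [0.6175, -0.0841, 0.0102]
tool_rot: [[0.445, 0.896, 0.002], [0.896, -0.445, -0.001], [0.0, 0.002, -1.0]]
ft_force: [-0.0, -0.1, -0.2]
grip_width: 0.0605
time_s: 25.45
position: [0.6171, -0.084, 0.0091]
tool_rot: [[0.445, 0.896, 0.0], [0.896, -0.445, -0.0], [0.0, 0.0, -1.0]]
ft_force: [-0.0, 0.2, 3.2]
grip_width: 0.0313
[ 0.61705361 -0.08400072  0.00910371] [-0.87151537  0.0511498   4.52754265] 0.03139316122340227
```

View pics/tk0.png

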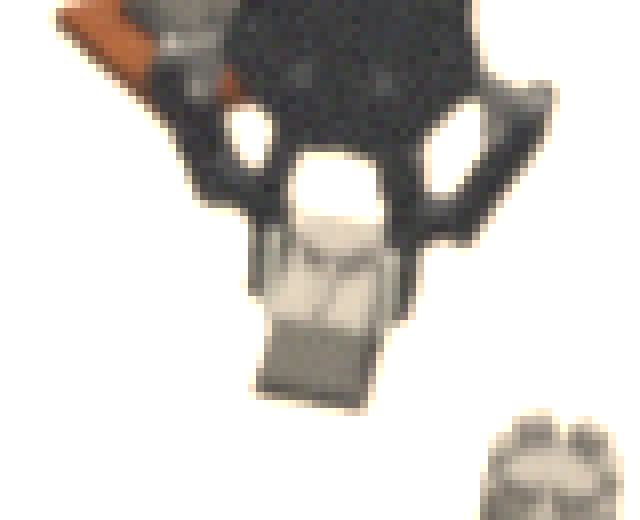

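```bash
python3 - <<'E'
import pads; from pads import *
P=pickle.load(open("p0.pkl","rb")); t1=pickle.load(open("top1.pkl","rb"))
def c(I):
    return np.clip(I[:,:,0]-I[:,:,2],0,80)
for p in (P["top"],pickle.load(open("top3.pkl","rb")),pickle.load(open("top4.pkl","rb"))):
    print("rect",pfit(p,PAD["tile_rectangle"],.643,.2902,np.radians(-7.3),cfun=c))
p=P["top"]
print("sq",pfit(p,PAD["tile_square"],.619,.104,np.radians(19.5),cfun=c))
print("lr",pfit(p,PAD["tile_large_round"],.628,-.25,0,cfun=c,freeth=False))
print("sr",pfit(p,PAD["tile_small_round"],.438,.108,0,cfun=c,freeth=False))
E
python3 go.py .6442 .2892 .16 -7.3
```

```text
rect (array([ 0.64308887,  0.29021729, -0.12637197]), np.float64(0.07080200329652962))
rect (array([ 0.64311275,  0.29017915, -0.13051212]), np.float64(0.06956843943368402))
rect (array([ 0.64306735,  0.29013583, -0.12933267]), np.float64(0.06984111663588556))
sq (array([0.6189189 , 0.10482465, 0.34503503]), np.float64(0.049995883496857615))
lr (array([ 0.62785743, -0.25000262]), np.float64(0.05174466724499552))
sr (array([0.43793395, 0.10802202]), np.float64(0.0577079676699586))
pos [ 0.6171 -0.084   0.0091] psi 63.59 q [-18.6  41.8  78.    0.   60.2   7.8] t 25.55
slide [0.3463, -0.1417, -0.1509] roll 1.2372 deg 70.9
```

```bash
python3 -m crank '{"slide":[[0,0,-0.01],[0,0,-0.03],[0,0,-0.07],[0,0,-0.11],[0.03,-0.012,-0.13],[0.07,-0.029,-0.13],[0.11,-0.045,-0.13],[0.15,-0.061,-0.13]],"roll":[0,0,0,0,0.1,0.2,0.32,0.44],"grip":[0.02,0.02,0.02,0.02,0.02,0.02,0.02,0.02]}' 40;python3 go.py .6444 .2892 .14 -7.3
```

```text
time_s: 26.35
position: [0.6287, 0.079, 0.1394]
tool_rot: [[0.787, 0.617, -0.0], [0.617, -0.787, 0.0], [-0.0, -0.0, -1.0]]
ft_force: [0.7, 0.3, -0.2]
grip_width: 0.0312
pos [0.6287 0.079  0.1394] psi 38.07 q [-3.5 34.3 68.3  0.  77.4 48.4] t 26.35
slide [0.1419, -0.1558, -0.0006] roll 0.7918 deg 45.4
```

```bash
python3 -m crank '{"slide":[[0.025,-0.027,0],[0.05,-0.055,0],[0.075,-0.082,0],[0.1,-0.11,0],[0.12,-0.135,0],[0.142,-0.1558,0],[0.142,-0.1558,0.03],[0.142,-0.1558,0.06]],"roll":[0.13,0.26,0.39,0.52,0.65,0.75,0.795,0.795],"grip":[0.02,0.02,0.02,0.02,0.02,0.02,0.02,0.02]}' 40;python3 -m crank '{"slide":[[0,0,0.02],[0,0,0.035],[0,0,0.045],[0,0,0.0495],[0,0,0.0495],[0,0,0.0495],[0,0,0.0495],[0,0,0.0495]],"roll":[0,0,0,0,0,0,0,0],"grip":[0.02,0.02,0.02,0.02,0.02,0.02,0.02,0.02]}' 40;python3 - <<'E'
from look import *
look("tk1",M["tank"][0],.645,.29,np.radians(-7.4),.0208,True)
E
python3 go.py .6444 .2892 .0245 -7.35
```

```text
time_s: 27.15
position: [0.6435, 0.289, 0.0788]
tool_rot: [[0.992, -0.125, 0.002], [-0.125, -0.992, 0.0], [0.001, -0.001, -1.0]]
ft_force: [-0.3, -0.0, -1.9]
grip_width: 0.0316
time_s: 27.95
position: [0.6439, 0.2879, 0.0301]
tool_rot: [[0.992, -0.125, 0.001], [-0.125, -0.992, 0.0], [0.001, -0.0, -1.0]]
ft_force: [0.1, 0.7, -0.7]
grip_width: 0.0314
TCP [0.6438 0.2879 0.0299] psi -7.17 F [-0.4 -0.4 -0.5] t 28.0
lo 60.0 fit [0.644  0.2931] -6.3 0.0281
pos [0.6438 0.2879 0.0299] psi -7.17 q [ 14.5  47.2  61.    0.   71.7 111.7] t 28.0
slide [0.0004, -0.0014, 0.0054] roll 0.0031 deg 0.2
```

View pics/tk1.png

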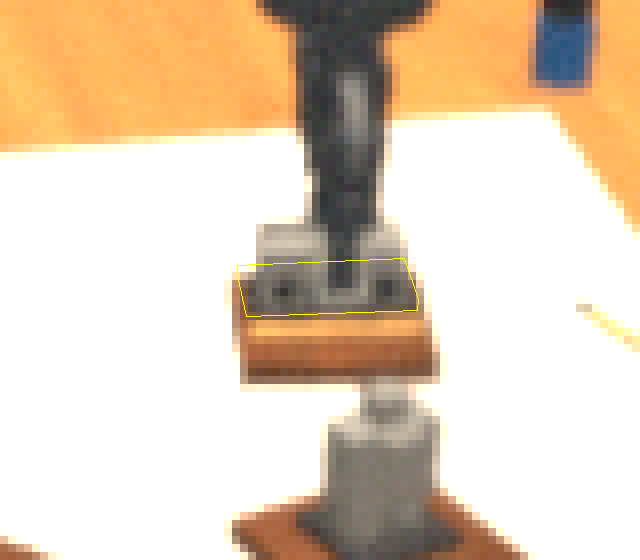

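```bash
python3 -m crank '{"slide":[[0.001,-0.0003,0],[0.0025,-0.0006,0.001],[0.0025,-0.0006,0.003],[0.0025,-0.0006,0.005],[0.0025,-0.0006,0.0056],[0.0025,-0.0006,0.006],[0.0025,-0.0006,0.006],[0.0025,-0.0006,0.006]],"roll":[0.003,0.003,0.003,0.003,0.003,0.003,0.003,0.003],"grip":[0.02,0.02,0.02,0.02,0.02,0.02,0.02,0.02]}' 40
python3 - <<'E'
from look import *
look("tk2",M["tank"][0],.645,.29,np.radians(-7.4),.015,True)
E
```

```text
time_s: 28.8
position: [0.6462, 0.2881, 0.0241]
tool_rot: [[0.992, -0.128, 0.001], [-0.128, -0.992, 0.0], [0.001, -0.0, -1.0]]
ft_force: [-1.6, -0.3, 4.4]
grip_width: 0.0313
TCP [0.6463 0.2881 0.0241] psi -7.34 F [-1.8 -0.   4.9] t 28.85
lo 53.0 fit [0.6465 0.2884] -12.1 0.0426
```

View pics/tk2.png

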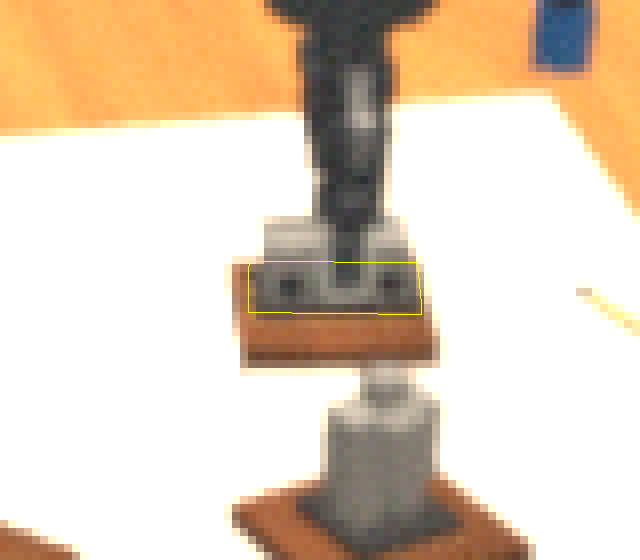

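```bash
python3 -m crank '{"slide":[[0,0,0],[0,0,0],[0,0,0],[0,0,0],[0,0,-0.01],[0,0,-0.05],[0,0,-0.1],[0,0,-0.14]],"roll":[0,0,0,0,0,0,0,0],"grip":[0.042,0.052,0.06,0.06,0.06,0.06,0.06,0.06]}' 40;python3 go.py .6285 -.2555 .16 0
```

```text
time_s: 29.65
position: [0.6464, 0.2882, 0.1671]
tool_rot: [[0.992, -0.128, 0.003], [-0.128, -0.992, 0.001], [0.002, -0.001, -1.0]]
ft_force: [0.4, 0.5, 0.8]
grip_width: 0.0607
pos [0.6464 0.2882 0.1671] psi -7.34 q [ 14.5  40.6  51.1   0.   88.2 111.8] t 29.65
slide [0.0517, 0.5415, 0.0067] roll -0.1281 deg -7.3
```

```bash
python3 -m crank '{"slide":[[0.004,0.04,0],[0.008,0.085,0],[0.012,0.13,0],[0.017,0.178,0],[0.021,0.226,0],[0.026,0.274,0],[0.031,0.322,0],[0.035,0.37,0]],"roll":[-0.02,-0.04,-0.06,-0.08,-0.1,-0.12,-0.128,-0.128],"grip":[0.08,0.08,0.08,0.08,0.08,0.08,0.08,0.08]}' 40;python3 go.py .6285 -.2555 .14 0
```

```text
time_s: 30.45
position: [0.6334, -0.0853, 0.1644]
tool_rot: [[1.0, 0.0, 0.001], [0.0, -1.0, -0.0], [0.001, 0.0, -1.0]]
ft_force: [1.1, 0.8, 0.8]
grip_width: 0.0801
pos [ 0.6334 -0.0853  0.1644] psi 0.01 q [-18.3  33.6  65.3   0.   81.1  71.7] t 30.45
slide [-0.0049, 0.1702, 0.0245] roll 0.0001 deg 0.0
```

```bash
python3 -m crank '{"slide":[[-0.001,0.04,0],[-0.003,0.085,0],[-0.005,0.13,0],[-0.005,0.1705,0],[-0.005,0.1705,0],[-0.005,0.1705,0.01],[-0.005,0.1705,0.02],[-0.005,0.1705,0.02]],"roll":[0,0,0,0,0,0,0,0],"grip":[0.08,0.08,0.08,0.08,0.08,0.08,0.08,0.08]}' 40;python3 - <<'E'
from rig import *
import cv2,pickle,numpy as np
p=get_image("top");s=observe();print(s["position"])
pickle.dump(dict(p),open("top5.pkl","wb"))
cv2.imwrite("pics/top5.png",p["frame"][:,:,::-1])
from rb import *
rbfit(p,M["wizard"],.4385,.1075,0,.015,img="pics/a.png")
rbfit(p,M["mech"],.619,.102,np.radians(289.7),.015,True,img="pics/b.png")
for th in(-7.4,172.6):rbfit(p,M["tank"],.643,.2902,np.radians(th),.015,True,img="pics/c.png")
a=[cv2.imread(f"pics/{n}.png") for n in"abc"];cv2.imwrite("pics/abc.png",cv2.resize(np.hstack(a),(798,266)))
E
```

```text
time_s: 31.25
position: [0.628, -0.252, 0.1414]
tool_rot: [[1.0, 0.001, -0.003], [0.001, -1.0, 0.002], [-0.003, -0.002, -1.0]]
ft_force: [-0.3, -0.7, 0.0]
grip_width: 0.0801
[ 0.62839608 -0.2522703   0.14242393]
lo,hi 31.0 33.0 fit [0.4393 0.1014]  0.3749
lo,hi 16.0 33.0 fit [0.6194 0.1032] 289.1 0.1548
lo,hi 16.0 35.0 fit [0.6441 0.2891] -7.5 0.0167
lo,hi 16.0 35.0 fit [0.6441 0.2891] 172.5 0.0167
```

View pics/abc.png

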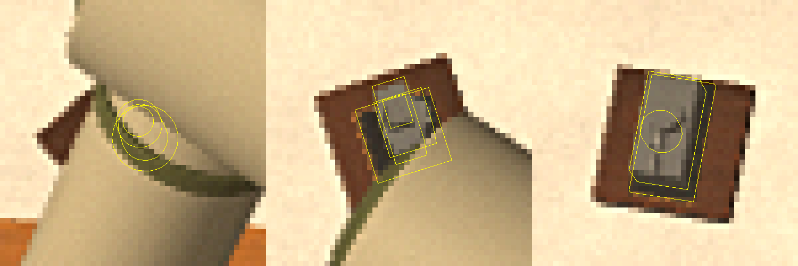

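View pics/top5.png

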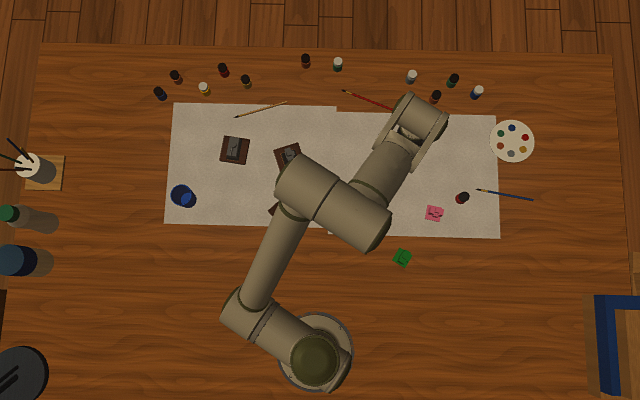

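```bash
python3 -m crank '{"slide":[[0,-0.001,0.02],[0,-0.001,0.04],[0,-0.001,0.065],[0,-0.001,0.085],[0,-0.001,0.092],[0,-0.001,0.0925],[0,-0.001,0.0925],[0,-0.001,0.0925]],"roll":[0,0,0,0,0,0,0,0],"grip":[0.08,0.08,0.08,0.08,0.08,0.08,0.07,0.06]}' 40;python3 go.py .6291 -.2510 .048 0
```

```text
time_s: 32.1
position: [0.6291, -0.253, 0.0523]
tool_rot: [[1.0, 0.0, 0.002], [0.0, -1.0, -0.001], [0.002, 0.001, -1.0]]
ft_force: [0.8, -0.7, 0.5]
grip_width: 0.0605
pos [ 0.6291 -0.253   0.0523] psi 0.0 q [-31.9  43.3  65.5   0.   71.   58.1] t 32.1
slide [-0.0, -0.002, 0.0043] roll 0.0 deg 0.0
```

```bash
python3 -m crank '{"slide":[[0,0.0013,0.003],[0,0.0013,0.004],[0,0.0013,0.004],[0,0.0013,0.004],[0,0.0013,0.004],[0,0.0013,0.004],[0,0.0013,0.004],[0,0.0013,0.004]],"roll":[0,0,0,0,0,0,0,0],"grip":[0.055,0.052,0.049,0.046,0.043,0.04,0.037,0.034]}' 40; python3 -m crank '{"slide":[[0,0,0],[0,0,0],[0,0,0],[0,0,-0.001],[0,0,-0.002],[0,0,-0.003],[0,0,-0.003],[0,0,-0.003]],"roll":[0,0,0,0,0,0,0,0],"grip":[0.03,0.03,0.03,0.03,0.03,0.03,0.03,0.03]}' 40;python3 go.py .6291 -.2510 .048 0
```

```text
time_s: 32.9
position: [0.6287, -0.2542, 0.0472]
tool_rot: [[1.0, -0.0, 0.001], [-0.0, -1.0, -0.0], [0.001, 0.0, -1.0]]
ft_force: [0.5, 0.4, 2.2]
grip_width: 0.0386
time_s: 33.7
position: [0.6285, -0.2542, 0.0498]
tool_rot: [[1.0, -0.0, -0.0], [-0.0, -1.0, 0.0], [-0.0, -0.0, -1.0]]
ft_force: [-0.7, 0.4, -1.3]
grip_width: 0.0391
pos [ 0.6285 -0.2542  0.0498] psi -0.01 q [-32.   43.5  65.6  -0.   70.9  58. ] t 33.7
slide [0.0006, -0.0032, 0.0018] roll -0.0003 deg -0.0
```

```bash
python3 -m crank '{"slide":[[0,-0.0015,0],[0.0003,-0.0032,0],[0.0003,-0.0032,0],[0.0003,-0.0032,0.001],[0.0003,-0.0032,0.002],[0.0003,-0.0032,0.0028],[0.0003,-0.0032,0.003],[0.0003,-0.0032,0.003]],"roll":[0,0,0,0,0,0,0,0],"grip":[0.03,0.03,0.03,0.03,0.03,0.03,0.03,0.03]}' 40; python3 -c "
from rig import observe as o
print(o()['ft_force'],o()['position'])"; python3 -m crank '{"slide":[[0,0,0],[0,0,0],[0,0,0],[0,0,0],[0,0,-0.02],[0,0,-0.06],[0,0,-0.1],[0,0,-0.1]],"roll":[0,0,0,0,0,0,0,0],"grip":[0.045,0.055,0.065,0.07,0.07,0.07,0.07,0.07]}' 40;python3 go.py .618 .1007 .15 109.66
```

```text
time_s: 34.5
position: [0.6288, -0.251, 0.0472]
tool_rot: [[1.0, -0.0, 0.0], [-0.0, -1.0, -0.0], [0.0, 0.0, -1.0]]
ft_force: [-1.6, 1.0, 2.4]
grip_width: 0.0392
[-1.63726509  0.98373357  2.40243747] [ 0.62882186 -0.25099919  0.04717556]
time_s: 35.3
position: [0.6308, -0.2521, 0.1532]
tool_rot: [[1.0, -0.0, 0.009], [-0.0, -1.0, -0.006], [0.009, 0.006, -1.0]]
ft_force: [0.2, 0.1, 0.4]
grip_width: 0.0704
pos [ 0.6308 -0.2521  0.1532] psi -0.0 q [-31.7  37.9  58.8   0.   82.7  58.3] t 35.3
slide [-0.0129, -0.3528, 0.0011] roll -1.914 deg -109.7
```

```bash
python3 -m crank '{"slide":[[-0.02,-0.02,-0.01],[-0.04,-0.04,-0.02],[-0.065,-0.06,-0.02],[-0.09,-0.08,-0.02],[-0.115,-0.1,-0.02],[-0.14,-0.12,-0.02],[-0.17,-0.14,-0.02],[-0.19,-0.15,-0.02]],"roll":[-0.14,-0.28,-0.42,-0.56,-0.7,-0.84,-0.98,-1.12],"grip":[0.08,0.08,0.08,0.08,0.08,0.08,0.08,0.08]}' 40;python3 - <<'E'
from rig import *
import cv2,pickle,numpy as np
p=get_image("top");s=observe();print(s["position"])
pickle.dump(dict(p),open("top6.pkl","wb"))
cv2.imwrite("pics/top6.png",p["frame"][:,:,::-1])
from rb import *
rbfit(p,M["tower"],.628,-.25,0,.015,img="pics/d.png")
rbfit(p,M["wizard"],.4385,.1075,0,.015,img="pics/a.png")
rbfit(p,M["mech"],.619,.102,np.radians(289.7),.015,True,img="pics/b.png")
rbfit(p,M["tank"],.643,.2902,np.radians(-7.4),.015,True,img="pics/c.png")
a=[cv2.imread(f"pics/{n}.png") for n in"abcd"];cv2.imwrite("pics/abc6.png",cv2.resize(np.hstack(a),(800,200)))
E
python3 go.py .618 .1007 .15 109.66
```

```text
time_s: 36.1
position: [0.4369, -0.0993, 0.1665]
tool_rot: [[0.43, 0.903, -0.001], [0.903, -0.43, 0.001], [0.0, -0.001, -1.0]]
ft_force: [0.5, -0.1, 0.2]
grip_width: 0.0801
[ 0.43475541 -0.09815541  0.16648202]
lo,hi 13.0 33.0 fit [ 0.6278 -0.2493]  0.0237
lo,hi 11.0 35.0 fit [0.4382 0.1076]  0.0184
lo,hi 13.5 33.0 fit [0.6164 0.1018] 289.9 0.0161
lo,hi 15.0 33.5 fit [0.644  0.2891] -7.0 0.0163
pos [ 0.4348 -0.0982  0.1665] psi 64.98 q [-28.   15.3  96.1  -0.   68.7  -3. ] t 36.15
slide [0.2577, 0.082, 0.0163] roll -0.7798 deg -44.7
```

View pics/abc6.png

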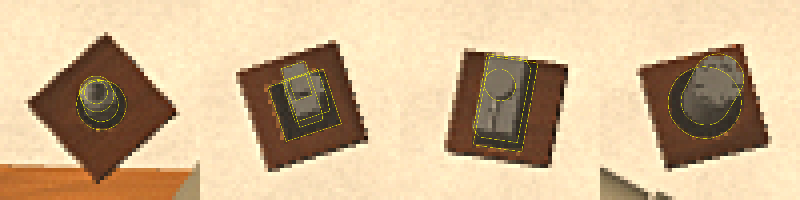

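View pics/top6.png

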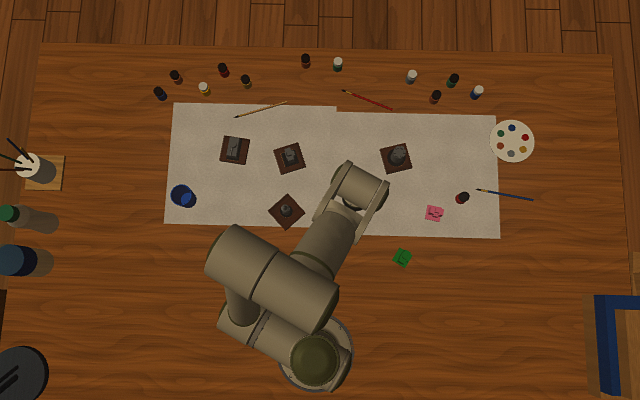

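```bash
python3 -m crank '{"slide":[[0.035,0.011,0],[0.07,0.022,0],[0.105,0.033,0],[0.14,0.044,0],[0.175,0.055,0],[0.21,0.067,0],[0.2577,0.082,0],[0.2577,0.082,0]],"roll":[-0.1,-0.2,-0.3,-0.4,-0.5,-0.6,-0.7,-0.78],"grip":[0.08,0.08,0.08,0.08,0.08,0.08,0.08,0.08]}' 40;python3 -m crank '{"slide":[[0,0,0],[0,0,0.01],[0,0,0.025],[0,0,0.03],[0,0,0.03],[0,0,0.03],[0,0,0.03],[0,0,0.03]],"roll":[0,0,0,0,0,0,0,0],"grip":[0.08,0.08,0.08,0.08,0.08,0.08,0.08,0.08]}' 40;python3 go.py .618 .1007 .033 109.66
```

```text
time_s: 36.95
position: [0.6274, 0.099, 0.1654]
tool_rot: [[-0.33, 0.944, 0.0], [0.944, 0.33, 0.001], [0.001, 0.001, -1.0]]
ft_force: [-0.5, -0.7, -0.2]
grip_width: 0.0801
time_s: 37.75
position: [0.6252, 0.0952, 0.1374]
tool_rot: [[-0.323, 0.946, 0.001], [0.946, 0.323, -0.0], [-0.0, 0.001, -1.0]]
ft_force: [-0.4, 0.4, -0.7]
grip_width: 0.0801
pos [0.6252 0.0952 0.1374] psi 108.83 q [ -2.1  34.3  68.7   0.   77.  -20.9] t 37.75
slide [0.0076, -0.0051, 0.1044] roll -0.0145 deg -0.8
```

```bash
python3 -m crank '{"slide":[[0.004,-0.0025,0],[0.0076,-0.0051,0.01],[0.0076,-0.0051,0.03],[0.0076,-0.0051,0.06],[0.0076,-0.0051,0.085],[0.0076,-0.0051,0.1],[0.0076,-0.0051,0.1025],[0.0076,-0.0051,0.1025]],"roll":[-0.0145,-0.0145,-0.0145,-0.0145,-0.0145,-0.0145,-0.0145,-0.0145],"grip":[0.08,0.08,0.08,0.08,0.08,0.08,0.08,0.08]}' 40;python3 go.py .618 .1007 .034 109.66
```

```text
time_s: 38.55
position: [0.6175, 0.101, 0.0342]
tool_rot: [[-0.337, 0.942, -0.001], [0.942, 0.337, 0.0], [0.0, -0.001, -1.0]]
ft_force: [0.2, 0.5, 0.3]
grip_width: 0.0801
pos [0.6175 0.101  0.0342] psi 109.69 q [ -1.5  40.2  76.3   0.   63.5 -21.2] t 38.55
slide [-0.0005, 0.0004, 0.0001] roll 0.0006 deg 0.0
```

```bash
python3 -m crank '{"slide":[[0,0,0],[0,0,0],[0,0,0],[0,0,0],[0,0,0],[0,0,0],[0,0,0],[0,0,0]],"roll":[0,0,0,0,0,0,0,0],"grip":[0.065,0.058,0.052,0.047,0.042,0.037,0.032,0.03]}' 40; python3 -m crank '{"slide":[[0,0,-0.001],[0,0,-0.002],[0,0,-0.003],[0.001,0.0016,-0.003],[0.0019,0.0032,-0.003],[0.0019,0.0032,-0.003],[0.0019,0.0032,-0.0015],[0.0019,0.0032,-0.0005]],"roll":[0,0,0,0,0,0,0,0],"grip":[0.03,0.03,0.03,0.03,0.03,0.03,0.03,0.03]}' 40;python3 -m crank '{"slide":[[0,0,0],[0,0,0.0003],[0,0,0.0006],[0,0,0.0006],[0,0,0.0006],[0,0,0.0006],[0,0,0.0006],[0,0,0.0006]],"roll":[0,0,0,0,0,0,0,0],"grip":[0.03,0.03,0.03,0.03,0.03,0.03,0.03,0.03]}' 40
```

```text
time_s: 39.35
position: [0.618, 0.1008, 0.0348]
tool_rot: [[-0.337, 0.942, 0.001], [0.942, 0.337, 0.0], [-0.0, 0.001, -1.0]]
ft_force: [0.4, -0.2, 5.7]
grip_width: 0.0416
time_s: 40.15
position: [0.62, 0.1037, 0.0348]
tool_rot: [[-0.337, 0.942, -0.0], [0.942, 0.337, 0.0], [0.0, -0.0, -1.0]]
ft_force: [-3.7, 0.2, 12.5]
grip_width: 0.0414
time_s: 40.95
position: [0.6201, 0.1036, 0.0348]
tool_rot: [[-0.337, 0.942, 0.0], [0.942, 0.337, -0.0], [-0.0, 0.0, -1.0]]
ft_force: [-1.8, 0.6, 4.9]
grip_width: 0.0415
```

```bash
python3 -m crank '{"slide":[[0,0,0],[0,0,0],[0,0,0],[0,0,0],[0,0,-0.01],[0,0,-0.04],[0,0,-0.08],[0,0,-0.12]],"roll":[0,0,0,0,0,0,0,0],"grip":[0.05,0.06,0.07,0.08,0.08,0.08,0.08,0.08]}' 40; python3 go.py .43 -.12 .17 109
```

```text
time_s: 41.75
position: [0.6199, 0.1037, 0.1563]
tool_rot: [[-0.337, 0.942, -0.0], [0.942, 0.337, 0.0], [0.0, -0.0, -1.0]]
ft_force: [0.3, -0.6, 1.2]
grip_width: 0.0799
pos [0.6199 0.1037 0.1563] psi 109.68 q [ -1.3  33.   67.9   0.   79.2 -21. ] t 41.75
slide [-0.1467, -0.2541, -0.0137] roll 0.0119 deg 0.7
```

```bash
python3 -m crank '{"slide":[[-0.024,-0.042,-0.005],[-0.048,-0.084,-0.014],[-0.072,-0.126,-0.014],[-0.096,-0.168,-0.014],[-0.12,-0.21,-0.014],[-0.1467,-0.254,-0.014],[-0.1467,-0.254,-0.014],[-0.1467,-0.254,-0.014]],"roll":[0,0,0,0,0,0,0,0],"grip":[0.08,0.08,0.08,0.08,0.08,0.08,0.08,0.08]}' 40;python3 - <<'E'
from rig import *
import cv2,pickle,numpy as np
p=get_image("top")
pickle.dump(dict(p),open("top7.pkl","wb"))
s=get_image("side");cv2.imwrite("pics/side7.png",s["frame"][:,:,::-1])
from rb import *
rbfit(p,M["tower"],.628,-.25,0,.015,img="pics/d.png")
rbfit(p,M["wizard"],.4385,.1075,0,.015,img="pics/a.png")
rbfit(p,M["mech"],.619,.102,np.radians(289.7),.015,True,img="pics/b.png")
rbfit(p,M["tank"],.643,.2902,np.radians(-7.4),.015,True,img="pics/c.png")
z=np.clip(cv2.resize(p["frame"][130:240,160:480,::-1],None,fx=2.5,fy=2.5,interpolation=cv2.INTER_NEAREST)*1.7,0,255).astype(np.uint8)
a=[cv2.imread(f"pics/{n}.png") for n in"abcd"];cv2.imwrite("pics/abc7.png",np.vstack([cv2.resize(np.hstack(a),(800,200)),z]))
E
```

```text
time_s: 42.55
position: [0.4301, -0.1208, 0.1691]
tool_rot: [[-0.334, 0.942, 0.001], [0.942, 0.334, -0.0], [-0.001, 0.001, -1.0]]
ft_force: [-0.4, 0.0, -0.8]
grip_width: 0.0803
lo,hi 14.0 34.0 fit [ 0.6277 -0.2493]  0.0204
lo,hi 11.0 35.0 fit [0.4382 0.1076]  0.019
lo,hi 12.0 32.0 fit [0.6189 0.105 ] 289.1 0.0191
lo,hi 15.0 33.5 fit [0.644  0.2891] -7.4 0.0165
```

View pics/abc7.png

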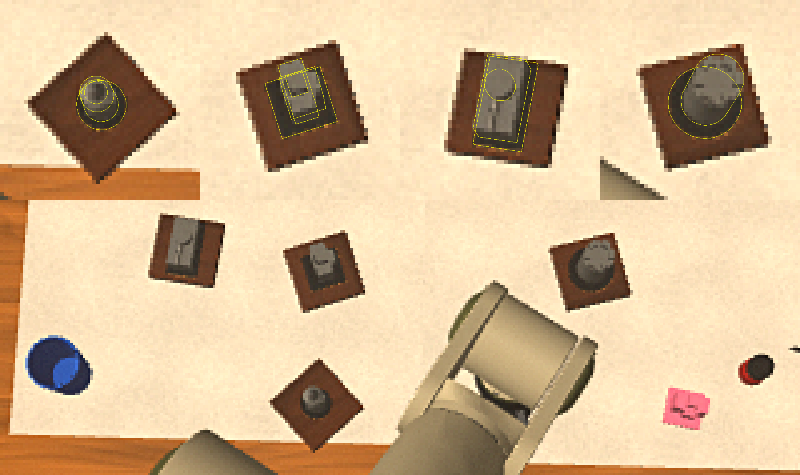

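View pics/side7.png

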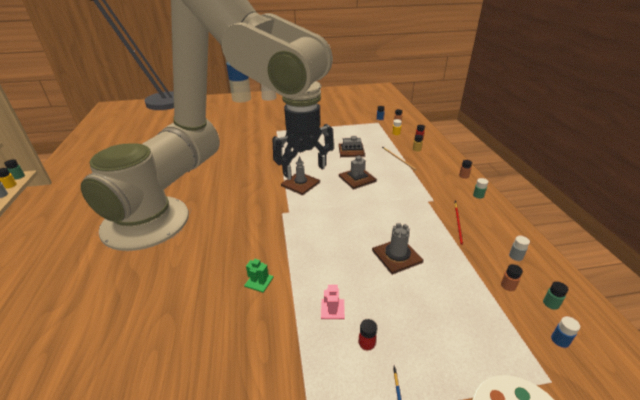

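```bash
python3 -c "
from rig import *
print(close_job())"
```

```text
the job is handed in; nothing more can be done
None
```

The job is handed in: all four figures stand upright on their matching tiles, and the robot clock read about 42.7 s of the 90 s allowed. I picked up each figure, lowered it until the wrist force showed contact, and released it. The tower and the mech landed about 3–4 mm off centre, so I gripped them again, lifted them 3 mm, and set them down a second time.

The last overhead picture put the bases this close to their pads:

| Figure | Offset from pad centre (x, y) | Base angle against pad |
|---|---|---|
| Tower | −0.2, +0.7 mm | round |
| Wizard | +0.3, −0.4 mm | round |
| Mech | 0.0, +0.2 mm | within about 0.7° |
| Tank | +0.9, −1.1 mm | within about 0.1° |

- **Surroundings:** The last pictures show the cup, the paint pot and the pink and green mechs standing where they were, by eye. The gripper was open and touching nothing.
- **Set-down force:** The wizard touched down at 15 N. The mech's second set-down read up to 12.5 N, and the other readings stayed below 6 N. All were well under the limits.
- **Checks that disagreed:** The side camera disagreed with the overhead one by several millimetres for figures held just above a pad. I centred by the overhead picture, whose small offset I checked against where the jaws actually gripped.

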